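# Index the magnifier arm over the open enclosure

### The job

Swing the bench magnifier one hole over, to the side where the open grey junction box stands, so that the lens looks down into the box. Hook a fingertip under the pull ring to lift the spring index pin, swing the arm gently by the ring without pinching or forcing it, and let the pin drop fully home in the next hole. Take the finger out of the ring, and leave the box, the parts tray, the tape roll and the screwdriver where they are.

Things in the scene. Friction and masses are not known exactly. Their poses are not given: they have to be found in the camera images.
- stand: Fixed magnifier stand: 110 x 110 x 12 mm foot, round column, and a flat aluminium quadrant (top 80 mm above the bench) with five 12 mm holes on an arc of 130 mm radius, 24 degrees (0.419 rad) apart. Origin on the bench under the pivot; z is the vertical pivot axis; x points to the middle hole, roughly away from the robot.
- pivot_top (a point): Top of the pivot hub (44 mm across), 97 mm above the bench, on the stand's vertical axis. The aluminium arm, a bar 30 mm wide with its top 92 mm above the bench, runs from here to the lens; x points along the arm.
- swing (a joint): Arm angle about the stand's z, rad: 0 in the middle hole (start), positive anticlockwise from above (towards the stand's +y); holes at -0.838, -0.419, 0, 0.419, 0.838, play about 0.01. Locked while the pin is in a hole; with the pin out it turns against light friction (0.12 N m) and stays where left.
- pin (a joint): Lift of the index pin, m: 0 home, 0.024 at its upper stop. The pin slides vertically in a housing on the arm, 130 mm from the pivot. Its 10 mm round-nosed end reaches 12 mm into the hole: lifted over 0.012 it is clear. Spring: about 5.5 N down at 0, 10 N at the stop. Let go between holes it rides on the quadrant at about 0.012 and drops into the next hole it is pushed over.
- ring_centre (a point): Centre of the upright steel pull ring fixed on top of the pin, 155 mm above the bench when home; moves with pin and arm. 6 mm round bar, 56 mm clear opening, 68 mm outside. The pin's housing, 26 mm across, ends 39 mm below. The ring's axis is this frame's x, pointing from pivot to lens; z up. A fingertip tilted 30 to 45 degrees from vertical can enter from the pivot side.
- lens_centre (a point): Centre of the round magnifier lens (108 mm over its black rim, 10 mm thick) at the outer end of the arm, 260 mm from the pivot and 88 mm above the bench.
- enclosure: Open grey junction box, 130 x 130 x 60 mm, 4 mm walls, with a row of terminals on a rail inside and white glands on two sides; loose, about 0.6 kg. Origin at the centre of its underside. It stands under where the lens comes one hole to the left or one hole to the right.
- parts_tray: Low clear parts tray with six compartments, 130 x 100 x 35 mm, loose, 0.5 kg. Origin at the centre of its underside. It stands under the lens's place one hole to the other side. Leave it.
- tape_roll: Roll of paper tape lying flat, 68 mm across, 20 mm high, loose; origin at the centre of its underside. Leave it.
- screwdriver: Black-handled screwdriver lying on the bench, loose; origin under the middle of its length, x towards the tip. Leave it.
Mind the look-alikes: they are no part of the job. Leave any purple look-alike of the enclosure alone.

How it is judged:
By the outcome, as a careful person would: the job done as asked, in the order asked, and still so for the second after the job is handed in, with the robot touching nothing.
It also fails if it takes over 48 s, if anything falls off the work surface, if the arm or the gripper's body presses on something with over 40 N, if the wrist force passes 120 N, or if a joint passes its speed limit or range.

### The arm

A 7-joint arm with a two-finger parallel gripper is mounted at the origin on the work surface. World frame = base frame: x ahead of the robot, y to its left, z up, the work surface at z = 0. Lengths are in m, angles in rad, forces in N, time in s.
With the tool pointing down it reaches from about 0.4 to 0.85 m from the base axis. Payload 10.4 kg.
Tool frame: the origin (TCP) lies between the finger pads; the fingertips stand manip.tip_extent ahead of it and the grasp point (between the pads) lies 11 mm behind it (manip.tip_extent is the distance from the TCP to the fingertips, in m); z points along the fingers, y is the line along which they close (so a half turn about z gives the same grasp; the last joint's range is limited). The gripper opens to 85 mm and grips with 20 to 120 N. Pads are 22 mm wide; open, the fingers measure 114 mm over their backs; the gripper's body (76 mm by 85 mm) begins 54 mm behind the grasp point. The pads swing forward as they close: fully open they stand 13 mm farther back than shut.
Start: joints at [-1.252, 0.332, -0.065, 1.46, 0.022, 1.35, -0.088], TCP at [0.209, 0.589, 0.239] pointing down, gripper open.
Joint ranges: [-2.6, 2.6], [-0.5, 2.12], [-1.47, 1.34], [0.16, 2.42], [-1.27, 4.41], [0.06, 2.06], [-2.6, 2.6]. Speed limits (rad/s): [2.22, 2.22, 2.79, 2.79, 3.14, 3.14, 3.14].

### API

Orientations are given as [roll, pitch, yaw] about the fixed x, y, z axes, in that order (R = Rz(yaw) Ry(pitch) Rx(roll)).
In Python, from workcell import manip, optics gives the robot as it stands.
- The arm moves only by the tool arm_command, never from a script. Its argument "steps" is a list of rows, each an object with "delta_pos": the shift along the tool's x, y, z in m, a list of three; "angular": the turn, a rotation vector about the tool's x, y, z in degrees, a list of three. A call has 1 to 5 rows; each row is the pose to reach, as a shift and turn from the pose commanded when the call began, along the tool's axes at that moment; what a row does not reach only later rows make up. A row lasts 1/12 s, in which the tool goes at most 41.7 mm and 7.16 degrees, less where a joint would pass 70% of its speed; a pose out of reach is approached as far as the arm can. A call with a gripper value outside its range is refused whole. "jaw" is the opening in per cent of the stroke, from 0 (shut) to 100 (fully open), set as the call begins (left out, the last holds). The fingers move at their own pace and stop on an object; "grip_force" is the grip in N (left out, the last holds). Time passes only in rows, so rows that repeat a pose let the fingers close. It gives the time, the measured TCP pose, the force, the opening and the grip force at its end, in the units of the state.
- manip.observe(): the state, without advancing time (a new reading comes with each control period).
- optics.snapshot(name): name is "side" or "top" or "wrist"; returns (picture, depth): 384x512x3 uint8, red, green, blue; 384x512 float32, m along the optical axis (not along the pixel's ray), 0 where there is no reading.
- optics.get_calibration(name): a dict with "mtx" (3x3 intrinsics, pixels), "position" and "rotation" of the camera in the world. Camera axes: x right, y down, z forward; pixel columns grow to the right and rows downward; lengths in m; the calibration is good to about 2 mm. A picture is of the moment at which its call begins: read the wrist's pose just before it. get_calibration takes no time and is no camera call; for the wrist camera it gives the pose at the moment of the call.
- manip.job_done(): hands the job in; it is judged then, once.
The state is a dict: "t": time; "joint_pos": joint angles; "qvel": joint speeds; "joint_torque": joint torques, N m; "ee_pos": TCP position; "tcp_rot": TCP orientation; "force": force on the tool from outside, world axes, zero at the start; "wrist_torque": the same for the moment, N m; "grip_width": finger opening in m; "finger_force": force on a finger pad.
Only numpy, scipy, OpenCV 4.12 (cv2) and the standard library are available. Lean on these libraries where they do the work, as an engineer would, in place of code of your own. Each camera call takes 0.05 s, during which the arm holds its last target. There are 200 camera calls.

## Working session

There is one attempt and no reset: what is moved stays moved. The work goes in short steps, Python scripts to look and compute and a tool call to move; the robot and the scene stay as the last step left them, time stands still between calls to the robot, and variables do not carry over. Pictures are saved under pics/ and viewed, at most 10 in all, crops included, and the job is handed in when it is done.

Besides the shell and the picture viewer there is one more tool, called as a command line: name --argument value ..., lists and objects as JSON in quotes. arm_command: Moves the arm, as the interface text tells. Its arguments: {"type":"object","properties":{"steps":{"type":"array"},"jaw":{"type":"number"},"grip_force":{"type":"number"}},"required":["steps"]}

```bash
mkdir -p pics; ls
python3 - <<'E'
from workcell import manip, optics
import cv2, numpy as np
s=manip.observe(); print(s, manip.tip_extent)
for n in ("top","side"):
    im,d=optics.snapshot(n); np.savez(f"pics/{n}0.npz",im=im,d=d)
    c=optics.get_calibration(n); print(n,c)
    cv2.imwrite(f"pics/{n}0.png",im[:,:,::-1])
E
```

```text
pics
{'t': 0.0, 'joint_pos': array([-1.25160486,  0.33288998, -0.06470258,  1.46095272,  0.02160272,
        1.34992216, -0.08849098]), 'qvel': array([-5.33308461e-04, -4.85073636e-04, -2.28774360e-03,  3.29506036e-04,
        6.84179229e-06, -8.25912205e-04,  8.67619722e-04]), 'joint_torque': array([ 3.22158476e-04, -6.25448084e+01,  4.93094896e-02, -3.91596937e+01,
        1.61531952e-02,  1.01727553e-02,  3.14346300e-05]), 'ee_pos': array([0.20936316, 0.58849002, 0.23849919]), 'tcp_rot': array([-3.14011784e+00,  7.13821405e-05,  2.79983452e+00]), 'force': array([-0.4948778 , -0.67755366, -1.27580257]), 'wrist_torque': array([-0.00531874, -0.00134345, -0.01879776]), 'finger_force': 0.0, 'grip_width': 0.08539044006852586} 0.008
top {'mtx': array([[356.36802639,   0.        , 254.18501041],
       [  0.        , 356.36802639, 199.8739625 ],
       [  0.        ,   0.        ,   1.        ]]), 'position': array([0.51668675, 0.05307271, 0.97322124]), 'rotation': array([-3.04427598, -0.02937904, -1.57963088])}
side {'mtx': array([[468.97459681,   0.        , 259.20166358],
       [  0.        , 468.97459681, 198.51155088],
       [  0.        ,   0.        ,   1.        ]]), 'position': array([ 0.07353505, -0.57218675,  0.79869684]), 'rotation': array([-2.29282576,  0.00424135, -0.73169481])}
```

View pics/top0.png

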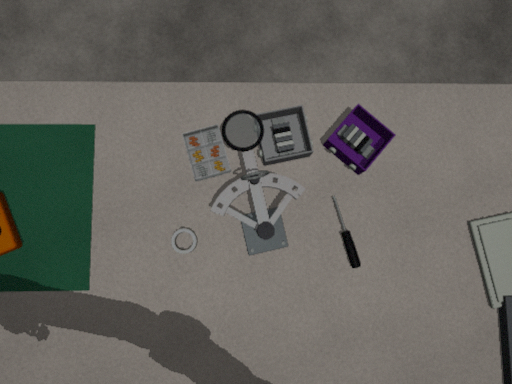

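View pics/side0.png

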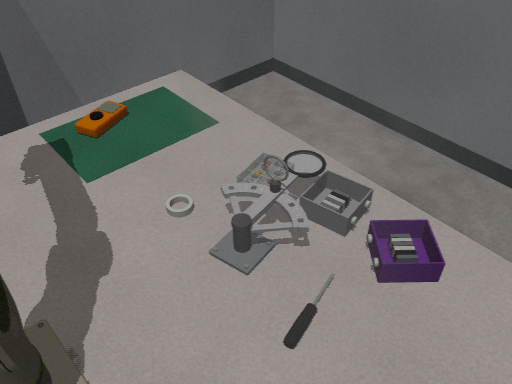

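The top view shows the pivot hub at about (265,230), the ring and pin at about (253,178), and the lens at (242,131). The grey box is to the right at (285,136), so the swing goes to −y (clockwise, to −0.419). The parts tray is on the left, the purple look-alike is at (358,140), the tape is at (184,240) and the screwdriver is at (345,232).

```bash
cat > h.py <<'E'
import numpy as np, cv2
from scipy.spatial.transform import Rotation as Ro
from workcell import manip, optics
def R(e): return Ro.from_euler('xyz',e).as_matrix()
def ray(c,uv,z):
    d=R(c['rotation'])@np.linalg.inv(c['mtx'])@np.array([uv[0],uv[1],1.]); p=np.array(c['position'])
    return p+d*(z-p[2])/d[2]
def proj(c,P):
    q=c['mtx']@(R(c['rotation']).T@(np.array(P)-c['position'])); return q[:2]/q[2]
def cloud(c,d):
    v,u=np.mgrid[:d.shape[0],:d.shape[1]]
    r=np.stack([u,v,np.ones_like(u)],-1)@np.linalg.inv(c['mtx']).T*d[...,None]
    return r@R(c['rotation']).T+c['position']
E
python3 - <<'E'
from h import *
for n in("top","side"):
    z=np.load(f"pics/{n}0.npz"); im,d=z['im'],z['d']; c=optics.get_calibration(n)
    g=im.max(2); P=cloud(c,d)
    print(n)
    m=((g<70)&(P[...,2]>0.06)&(P[...,2]<0.2)&(P[...,0]>.3)&(np.abs(P[...,1])<.3)).astype(np.uint8)
    cs,_=cv2.findContours(m,cv2.RETR_EXTERNAL,cv2.CHAIN_APPROX_NONE)
    for k in cs:
        if cv2.contourArea(k)>30:
            e=cv2.fitEllipse(k); print(cv2.contourArea(k),e, ray(c,e[0],.097),ray(c,e[0],.093))
    m=(P[...,2]>0.13)&(P[...,2]<0.22)&(P[...,0]>.35)&(P[...,0]<.8)&(np.abs(P[...,1])<.2)
    print('ring pts',m.sum(),P[m].mean(0),P[m].min(0),P[m].max(0))
t=np.load("pics/top0.npz")['im'][100:260,190:400,::-1]; s=np.load("pics/side0.npz")['im'][140:280,200:380,::-1]
cv2.imwrite("pics/c1.png",np.vstack([cv2.resize(t,(600,457),interpolation=cv2.INTER_CUBIC)]))
cv2.imwrite("pics/c2.png",cv2.resize(s,(720,560),interpolation=cv2.INTER_CUBIC))
E
```

```text
top
208.5 ((265.2641296386719, 230.0531768798828), (16.024381637573242, 16.773881912231445), 108.90518188476562) [5.27478611e-01 3.12465029e-05 9.70000000e-02] [ 5.27527876e-01 -2.10890819e-04  9.30000000e-02]
33.0 ((253.77110290527344, 180.65292358398438), (5.3963398933410645, 11.14598274230957), 83.77621459960938) [0.65002009 0.02717263 0.097     ] [0.65062876 0.02705439 0.093     ]
1299.0 ((242.5570831298828, 130.03884887695312), (40.0390739440918, 41.361305236816406), 93.13098907470703) [0.77882939 0.05428986 0.097     ] [0.78002609 0.05429542 0.093     ]
ring pts 121 [0.65419639 0.02669283 0.16651685] [ 0.64557791 -0.00642161  0.13020069] [0.66276676 0.05844205 0.1923167 ]
side
176.5 ((241.72695922851562, 229.230712890625), (17.872880935668945, 19.207592010498047), 62.75819778442383) [ 0.51094114 -0.02550357  0.097     ] [ 0.51343456 -0.02238722  0.093     ]
65.5 ((274.949462890625, 186.460205078125), (10.141119003295898, 11.508231163024902), 16.123510360717773) [0.65928394 0.02961531 0.097     ] [0.66262298 0.03304586 0.093     ]
170.5 ((304.6453857421875, 163.14051818847656), (24.847904205322266, 38.84720993041992), 96.00321197509766) [0.77545447 0.04564425 0.097     ] [0.77945574 0.04916617 0.093     ]
ring pts 168 [0.65439599 0.02218719 0.16270704] [ 0.64551945 -0.00876704  0.13025925] [0.66401517 0.05673961 0.19048697]
```

View pics/c1.png

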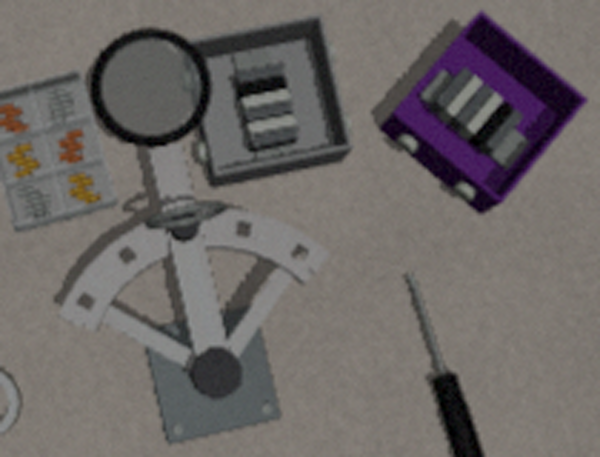

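The close-up confirms the geometry. The arm points about 12° left, the grey box is one hole to the right and the ring stands over the middle hole. Next I'll compute the approach pose: finger shut, tilted 43°, from the pivot side.

```bash
cat >> h.py <<'E'
PIV=np.array([.5275,0.,0.]); A0=np.arctan2(.0543,.2525)
def frame(sw):
    a=A0+sw; return np.array([np.cos(a),np.sin(a),0]),np.array([-np.sin(a),np.cos(a),0])
def pose(sw,du,dz,th=43,sgn=1):
    """tip centre at ring centre(home)+du along arm,+dz up; returns TCP pos, R"""
    u,v=frame(sw); t=np.radians(th); Z=np.array([0,0,1.])
    f=np.sin(t)*u-np.cos(t)*Z; y=-sgn*v; x=np.cross(y,f)
    return PIV+.13*u+np.array([0,0,.155])+du*u+dz*Z-manip.tip_extent*f, np.stack([x,y,f],1)
def delta(p,Rt,s=None):
    s=s or manip.observe(); R0=R(s['tcp_rot'])
    print('t',round(s['t'],2),'F',s['force'].round(1),'q',s['joint_pos'].round(2))
    print('dpos',(R0.T@(p-s['ee_pos'])).round(4),'ang',np.degrees(Ro.from_matrix(R0.T@Rt).as_rotvec()).round(2))
E
python3 - <<'E'
from h import *
c=optics.get_calibration('wrist'); s=manip.observe(); R0=R(s['tcp_rot'])
print('cam in tool',R0.T@(c['position']-s['ee_pos']), (R0.T@R(c['rotation'])).round(2))
for sg in(1,-1):
    print(sg); p,Rt=pose(0,-.08,.10,sgn=sg); print(p,Rt.round(2)); delta(p,Rt)
E
```

```text
cam in tool [ 0.07676097 -0.00020148 -0.13555321] [[-0.   -0.96 -0.3 ]
 [ 1.   -0.    0.  ]
 [-0.   -0.3   0.96]]
1
[0.57104842 0.00936507 0.26085083] [[ 0.72  0.21  0.67]
 [ 0.15 -0.98  0.14]
 [ 0.68 -0.   -0.73]]
t 0.1 F [-0.  -0.9  0.2] q [-1.25  0.33 -0.06  1.46  0.02  1.35 -0.09]
dpos [-0.5348 -0.4245 -0.0217] ang [-54.9   15.68 139.32]
-1
[0.57104842 0.00936507 0.26085083] [[-0.72 -0.21  0.67]
 [-0.15  0.98  0.14]
 [-0.68  0.   -0.73]]
t 0.1 F [-0.  -0.9  0.2] q [-1.25  0.33 -0.06  1.46  0.02  1.35 -0.09]
dpos [-0.5348 -0.4245 -0.0217] ang [-11.96 -41.89 -30.18]
```

arm_command --steps '[{"delta_pos": [-0.035,-0.028,-0.002],"angular": [-0.7,-2.5,-1.8]},{"delta_pos": [-0.07,-0.055,-0.003],"angular": [-1.4,-4.9,-3.5]},{"delta_pos": [-0.1,-0.08,-0.004],"angular": [-2.1,-7.4,-5.3]},{"delta_pos": [-0.134,-0.106,-0.005],"angular": [-3,-10.5,-7.5]},{"delta_pos": [-0.16,-0.127,-0.006],"angular": [-3.6,-12.5,-9]}]' --jaw 0 --grip_force 30

```text
t: 0.52
ee_pos: [0.3184, 0.4134, 0.2449]
tcp_rot: [3.096, 0.225, 2.955]
force: [-0.2, 0.4, 0.2]
grip_width: 0.0256
finger_force: 0.0
```

```bash
python3 -c "
from h import *
delta(*pose(0,-.08,.10,sgn=-1)); print(manip.observe()['ee_pos'])"
```

```text
t 0.52 F [-0.2  0.4  0.2] q [-1.14  0.01  0.    1.84  0.22  1.2   0.18]
dpos [-0.3187 -0.3522  0.0406] ang [ -8.31 -29.23 -21.07]
[0.3184053  0.41339133 0.24494148]
```

arm_command --steps '[{"delta_pos": [-0.027,-0.03,0.003],"angular": [-0.7,-2.4,-1.8]},{"delta_pos": [-0.054,-0.06,0.007],"angular": [-1.4,-4.9,-3.5]},{"delta_pos": [-0.081,-0.089,0.01],"angular": [-2.1,-7.3,-5.3]},{"delta_pos": [-0.107,-0.118,0.014],"angular": [-2.8,-9.8,-7]},{"delta_pos": [-0.133,-0.147,0.017],"angular": [-3.5,-12.2,-8.8]}]'

```text
t: 0.93
ee_pos: [0.4232, 0.2449, 0.2511]
tcp_rot: [3.084, 0.445, 3.104]
force: [0.7, 0.4, 0.9]
grip_width: -0.0002
finger_force: 0.0
```

```bash
python3 -c "
from h import *
delta(*pose(0,-.08,.10,sgn=-1)); print(manip.observe()['ee_pos'])"
```

```text
t 0.93 F [0.7 0.4 0.9] q [-0.99 -0.26  0.15  2.12  0.41  0.99  0.53]
dpos [-0.1454 -0.2329  0.0453] ang [ -4.79 -17.05 -12.33]
[0.42319907 0.24494629 0.25113222]
```

arm_command --steps '[{"delta_pos": [-0.019,-0.031,0.006],"angular": [-0.5,-1.6,-1.2]},{"delta_pos": [-0.039,-0.062,0.012],"angular": [-1,-3.5,-2.5]},{"delta_pos": [-0.058,-0.093,0.018],"angular": [-1.7,-6,-4.3]},{"delta_pos": [-0.078,-0.125,0.024],"angular": [-2.4,-8.5,-6.2]},{"delta_pos": [-0.097,-0.155,0.03],"angular": [-3.1,-11,-8]}]'

```text
t: 1.35
ee_pos: [0.5215, 0.0878, 0.2578]
tcp_rot: [3.109, 0.644, -3.027]
force: [1.2, -0.4, -0.3]
grip_width: 0.0002
finger_force: 0.0
```

```bash
python3 -c "
from h import *
delta(*pose(0,-.08,.10,sgn=-1)); print(manip.observe()['ee_pos'])"
```

```text
t 1.35 F [ 1.2 -0.4 -0.3] q [-0.89 -0.42  0.47  2.24  0.51  0.69  1.  ]
dpos [-0.034  -0.0842  0.019 ] ang [-1.7  -6.02 -4.35]
[0.52152855 0.08778859 0.25779076]
```

arm_command --steps '[{"delta_pos": [-0.01,-0.026,0.006],"angular": [-0.5,-1.8,-1.3]},{"delta_pos": [-0.021,-0.052,0.012],"angular": [-1,-3.6,-2.6]},{"delta_pos": [-0.03,-0.074,0.017],"angular": [-1.5,-5.2,-3.8]},{"delta_pos": [-0.034,-0.084,0.019],"angular": [-1.7,-6,-4.35]},{"delta_pos": [-0.034,-0.084,0.019],"angular": [-1.7,-6,-4.35]}]'

```text
t: 1.77
ee_pos: [0.5708, 0.0088, 0.2603]
tcp_rot: [3.139, 0.748, -2.936]
force: [-0.5, 0.9, 1.0]
grip_width: -0.0001
finger_force: 0.0
```

Run:
```python
from h import *
delta(*pose(0,-.08,.10,sgn=-1)); s=manip.observe(); print(s['ee_pos'])
o=[]
for n in("side","wrist"):
    c=optics.get_calibration(n); im,d=optics.snapshot(n); np.savez(f"pics/{n}1.npz",im=im,d=d,K=c['mtx'],p=c['position'],r=c['rotation'])
    o.append(im[:,:,::-1])
    if n=="side":
        print('side tcp px',proj(c,s['ee_pos']),'tip',proj(c,s['ee_pos']+.008*R(s['tcp_rot'])[:,2]))
        P=cloud(c,d); q=(P-s['ee_pos'])@R(s['tcp_rot']); m=(d>0)&(np.abs(q[...,0])<.03)&(np.abs(q[...,1])<.03)&(q[...,2]>-.03)&(q[...,2]<.04)
        print('pts in tool',m.sum(),np.percentile(q[m],[0,2,50,98,100],axis=0).round(4))
cv2.imwrite("pics/s1.png",cv2.resize(o[0][60:300,160:420],(780,720))[:600]); cv2.imwrite("pics/w1.png",o[1])
```

```text
t 1.77 F [-0.5  0.9  1. ] q [-0.93 -0.45  0.75  2.23  0.48  0.52  1.33]
dpos [-0.0006  0.0005 -0.0002] ang [-0.08 -0.13 -0.27]
[0.57084528 0.00880502 0.26030913]
side tcp px [251.19321012 147.45781089] tip [252.87060902 148.59058492]
pts in tool 11 [[ 0.0055 -0.0075 -0.0218]
 [ 0.0059 -0.0074 -0.021 ]
 [ 0.0092 -0.0062 -0.0055]
 [ 0.0094  0.0033  0.0042]
 [ 0.0095  0.0038  0.0052]]
```

View pics/s1.png

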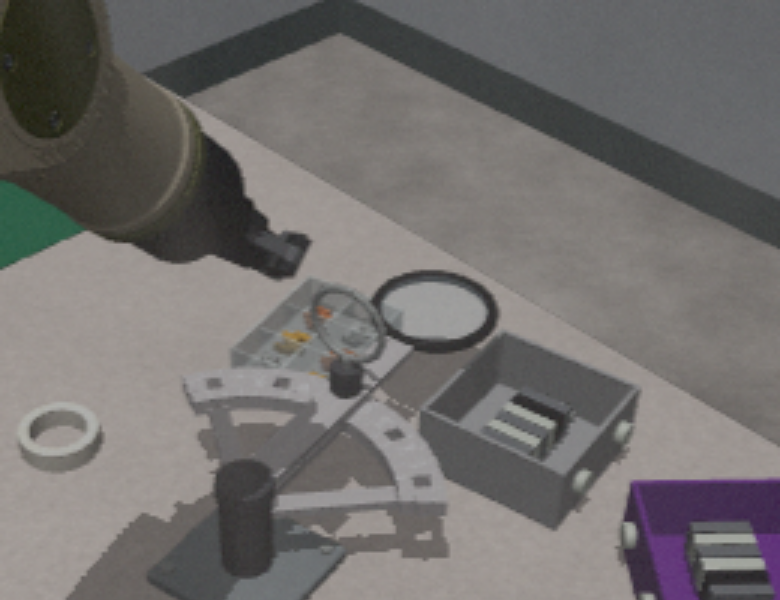

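View pics/w1.png

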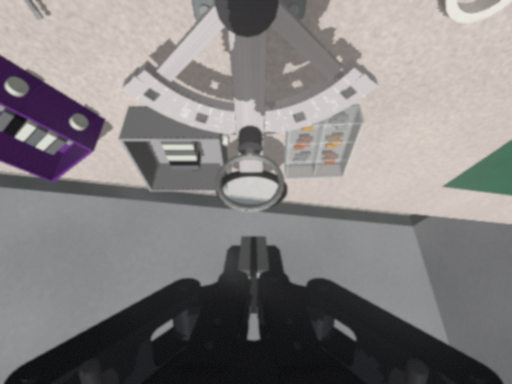

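The side view shows the shut fingertip at about (257,145), clear and on the pivot side of the ring, which is at (276,168). The wrist view shows the ring at about (251,183), centred ahead of the tip. Next I'll compare the predicted ring and tip positions against these pictures.

Run:
```python
from h import *
u,v=frame(0); C=PIV+.13*u+[0,0,.155]; s=manip.observe(); Rt=R(s['tcp_rot'])
for n in("side","wrist"):
    z=np.load(f"pics/{n}1.npz"); c=dict(mtx=z['K'],position=z['p'],rotation=z['r'])
    im=cv2.resize(z['im'][:,:,::-1],None,fx=4,fy=4,interpolation=cv2.INTER_CUBIC)
    for a in np.linspace(0,2*np.pi,48,endpoint=False):
        q=proj(c,C+.031*(np.cos(a)*v+np.sin(a)*np.array([0,0,1]))); cv2.circle(im,tuple(int(k) for k in (q+.5)*4),2,(0,0,255),-1)
    for dx in(-.011,.011):
        for dy in (-.007,.007):
            q=proj(c,s['ee_pos']+Rt@[dx,dy,.008]); cv2.circle(im,tuple(int(k) for k in (q+.5)*4),3,(0,255,0),-1)
    cc=(268,160) if n=="side" else (252,210)
    x,y=cc[0]*4-190,cc[1]*4-200; o=im[max(y,0):y+400,x:x+380]
    globals()[n]=o
cv2.imwrite("pics/ov.png",np.hstack([side,wrist]))
```

```text
(no output)
```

View pics/ov.png

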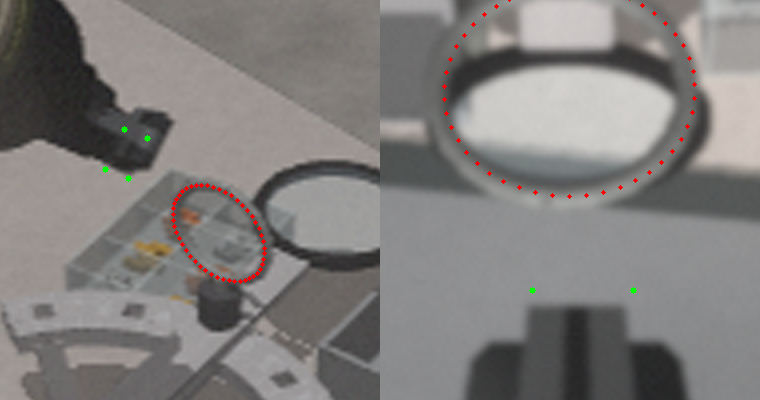

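Run:
```python
from h import *
s=manip.observe(); Rt=R(s['tcp_rot']); u,v=frame(0); C=PIV+.13*u+[0,0,.155]
print(s['ee_pos'],s['t'])
for n in("top","side"):
    c=optics.get_calibration(n); im,d=optics.snapshot(n); np.savez(f"pics/{n}2.npz",im=im,d=d)
    P=cloud(c,d); q=(P-s['ee_pos'])@Rt
    m=(d>0)&(np.abs(q[...,0])<.04)&(np.abs(q[...,1])<.04)&(q[...,2]>-.05)&(q[...,2]<.04)
    vv,uu=np.nonzero(m); print(n,m.sum())
    for k in np.argsort(q[m][:,2])[::-1][:22]: print(uu[k],vv[k],(q[m][k]*1000).round(0),im[vv[k],uu[k]])
    w=(P-C)@np.stack([u,v,[0,0,1]],1); m=(np.abs(w[...,0])<.02)&(np.hypot(w[...,1],w[...,2])<.045)&(np.hypot(w[...,1],w[...,2])>.02)
    print('ring',m.sum(),(np.median(w[m],0)*1000).round(1),(np.percentile(w[m],[3,97],axis=0)*1000).round(1))
# dark tip silhouette in side
```

```text
[0.57014544 0.01185816 0.26043148] 1.8667
top 417
263 202 [-10.  -0.   6.] [72 72 72]
264 202 [-11.  -2.   4.] [78 78 79]
265 202 [-12.  -4.   3.] [81 84 81]
260 203 [-13.   6.   2.] [81 82 82]
261 203 [-12.   4.   1.] [72 73 73]
265 203 [-10.  -3.   1.] [77 80 78]
262 203 [-12.   2.   1.] [41 45 42]
264 203 [-11.  -1.   1.] [75 75 79]
267 204 [-7. -7.  0.] [52 49 47]
266 203 [-10.  -5.   0.] [81 81 77]
269 204 [ -7. -11.  -0.] [109 105  99]
261 204 [-11.   5.  -0.] [68 72 72]
268 204 [-8. -9. -1.] [69 65 63]
263 203 [-13.   1.  -1.] [52 51 51]
262 204 [-11.   3.  -1.] [39 40 40]
259 206 [-8. 10. -1.] [51 55 54]
258 206 [-9. 12. -2.] [58 56 57]
260 204 [-13.   7.  -2.] [76 77 76]
258 207 [-7. 12. -3.] [26 27 28]
264 204 [-11.  -1.  -3.] [62 64 65]
260 206 [-9.  8. -3.] [59 61 61]
267 205 [-8. -6. -3.] [32 34 37]
ring 194 [ -1.1  -1.  -17.7] [[-10.  -29.6 -39.7]
 [  6.7  28.   34.3]]
side 49
252 152 [ 7. -6.  6.] [117 112 112]
251 152 [ 8. -5.  3.] [74 76 77]
250 152 [ 9. -4.  3.] [81 79 81]
248 151 [ 9. -1. -1.] [76 76 72]
250 151 [ 8. -6. -3.] [55 54 54]
246 150 [ 9.  3. -3.] [73 71 70]
249 151 [ 9. -6. -6.] [55 57 55]
244 149 [  9.   4. -10.] [69 65 65]
247 150 [  9.  -5. -15.] [58 56 56]
245 149 [  9.  -2. -18.] [56 56 55]
246 149 [  9.  -6. -20.] [57 58 57]
246 148 [  7.  -5. -21.] [53 53 52]
246 147 [  7. -13. -36.] [44 41 42]
243 148 [ 11.  -8. -36.] [47 44 42]
251 151 [ 10. -28. -38.] [49 48 47]
245 148 [  9. -14. -39.] [46 43 44]
245 147 [  8. -13. -39.] [47 45 42]
244 148 [ 10. -12. -39.] [41 39 40]
246 146 [  5. -15. -41.] [36 37 33]
242 148 [ 12.  -9. -41.] [62 60 64]
250 137 [-13. -15. -41.] [115 111 107]
245 146 [  6. -14. -42.] [41 43 41]
ring 261 [ -1.8  -5.8 -14.8] [[-11.3 -34.9 -41.5]
 [  2.8  26.5  35. ]]
```

arm_command --steps '[{"delta_pos": [0,0,0],"angular": [0,0,0]},{"delta_pos": [0,0,0],"angular": [0,0,0]}]'

```text
t: 2.13
ee_pos: [0.5703, 0.0124, 0.2607]
tcp_rot: [3.141, 0.748, -2.93]
force: [0.2, -0.2, 0.2]
grip_width: 0.0004
finger_force: 0.0
```

Run:
```python
from h import *
s=manip.observe(); print(s['ee_pos'],s['tcp_rot'],s['qvel'].round(3),s['force'])
delta(*pose(0,-.08,.10,sgn=-1))
for f in("side1","side2"):
    z=np.load(f"pics/{f}.npz"); print(f); print(z['im'][134:156:2,240:272:2].max(2)); print((z['d'][134:156:2,240:272:2]*1000).round())
```

```text
[0.57030719 0.01236267 0.26068797] [ 3.14096954  0.74764237 -2.93025794] [ 0.002  0.001  0.008 -0.002 -0.    -0.002  0.003] [ 0.24449487 -0.20076676  0.23516637]
t 2.13 F [ 0.2 -0.2  0.2] q [-0.93 -0.45  0.74  2.23  0.48  0.52  1.33]
dpos [-0.0002 -0.0031 -0.0001] ang [ 0.02 -0.16 -0.02]
side1
[[ 42  37  42  47  44 160 157 155 162 157 160 162 161 160 160 156]
 [ 45  39  50  47  39 142 162 155 159 157 157 157 158 158 158 157]
 [ 43  55  61  53  72  73  96  82  57  52  59 123 159 158 157 157]
 [ 44  44  60  76  77  81  79  74  47  53  52  51 138 158 160 159]
 [ 44  42  38  47  72  81  79  81  85  85  56  86 158 157 159 160]
 [ 40  45  47  40  38  52  73  77  95  87  66 142 159 158 159 158]
 [ 44  46  44  46  45  57  56  56  94  69  90 159 160 156 157 158]
 [ 59  46  47  43  49  63  45  56  58  56 140 158 158 158 157 159]
 [159 158 157  75  59  45  45  47  51  81 159 157 157 159 157 158]
 [158 154 155 157 150  75  59  84  98 139 159 147 148 156 157 158]
 [157 154 158 158 158 158 155 156 156 156 150 108 122 122 127 146]]
[[ 802.  811.  817.  815.  818. 1432. 1431. 1430. 1421. 1430. 1430.
[... 2200 characters left out ...]
  823.  827.  883.  826.  826.  826.  826.  828.  828.  834. 1397.
  1399. 1388. 1396. 1396.]
 [ 867.  874.  885.  882.  880.  842.  829.  831.  830.  829. 1390. 1389.
  1396. 1391. 1386. 1391.]
 [ 869.  873.  881.  888.  843.  840.  831.  829.  825.  830. 1380. 1381.
  1379. 1383. 1378. 1383.]
 [ 870.  891.  890.  910.  858.  837.  831.  831.  829. 1375. 1371. 1371.
  1372. 1378. 1374. 1373.]
 [1370. 1367. 1368.  929.  878.  873.  835.  831.  830. 1366. 1367. 1366.
  1372. 1365. 1366. 1365.]
 [1360. 1358. 1362. 1359. 1361.  932.  934. 1357. 1352. 1360. 1360. 1302.
  1301. 1357. 1358. 1357.]
 [1355. 1350. 1350. 1347. 1358. 1352.    0. 1354. 1355. 1352. 1287. 1297.
  1305. 1297. 1298. 1295.]]
```

Run:
```python
from h import *
s=manip.observe(); Rt=R(s['tcp_rot']); c=optics.get_calibration('side'); z=np.load("pics/side2.npz"); P=cloud(c,z['d'])
for a in [(250,140),(256,138),(260,140),(256,144),(256,148),(252,150),(250,138),(262,140)]:
    p=P[a[1],a[0]]; print(a,p.round(3),((p-s['ee_pos'])@Rt*1000).round(1))
print(proj(c,s['ee_pos']),(R(c['rotation']).T@(s['ee_pos']-c['position']))[2])
for k in (-.011,.011): print(proj(c,s['ee_pos']+Rt@[k,-.012,.008]))
z=np.load("pics/top2.npz"); c=optics.get_calibration('top'); P=cloud(c,z['d'])
print(proj(c,s['ee_pos']))
w=(P-s['ee_pos'])@Rt
for r in range(190,208,2): print([(w[r,k]*1000).round().astype(int).tolist() for k in range(256,276,4)])
```

```text
(250, 140) [ 0.52  -0.048  0.33 ] [ -1.7 -48.4 -93.2]
(256, 138) [ 0.532 -0.051  0.33 ] [ -9.8 -53.4 -85.8]
(260, 140) [ 0.533 -0.06   0.33 ] [ -9.2 -62.5 -85.8]
(256, 144) [ 0.527 -0.056  0.322] [ -0.2 -57.6 -84. ]
(256, 148) [ 0.523 -0.06   0.318] [  6.3 -60.8 -83.5]
(252, 150) [ 0.519 -0.053  0.312] [ 12.  -53.6 -80.6]
(250, 138) [ 0.523 -0.044  0.331] [ -5.2 -45.5 -91.2]
(262, 140) [0.857 0.293 0.004] [-74.1 214.1 419.6]
[249.80623273 146.63842594] 0.9311171230069557
[258.69012308 144.81212705]
[253.95956899 154.81342983]
[263.79418089 207.64343262]
[[71, -3, 160], [75, -13, 163], [129, -30, 232], [131, -41, 231], [133, -51, 229]]
[[-452, 51, -552], [78, -12, 159], [135, -29, 231], [137, -40, 230], [138, -50, 227]]
[[79, -1, 155], [80, -10, 154], [139, -28, 228], [140, -38, 224], [140, -49, 221]]
[[83, 0, 152], [85, -9, 152], [87, -19, 150], [142, -37, 219], [145, -48, 219]]
[[87, 1, 150], [87, -8, 147], [90, -18, 147], [149, -36, 219], [149, -47, 215]]
[[91, 2, 147], [93, -7, 146], [93, -17, 142], [151, -35, 213], [153, -45, 212]]
[[94, 4, 143], [95, -6, 141], [-11, -3, 4], [153, -33, 207], [156, -44, 207]]
[[98, 5, 140], [-13, 6, -2], [-11, -1, -3], [-7, -9, -1], [162, -43, 205]]
[[100, 6, 136], [-9, 7, -3], [-11, 0, -9], [-6, -8, -5], [168, -42, 205]]
```

```bash
cat >> h.py <<'E'
def pk(sw,k,dz=0,th=43):
    t=np.radians(th); return pose(sw,k*np.sin(t),-k*np.cos(t)+dz,th,-1)
E
python3 -c "
from h import *
delta(*pk(0,-.06))"
```

```text
t 2.13 F [ 0.2 -0.2  0.2] q [-0.93 -0.45  0.74  2.23  0.48  0.52  1.33]
dpos [ 0.0093 -0.0031  0.0677] ang [ 0.02 -0.16 -0.02]
```

arm_command --steps '[{"delta_pos": [0.005,-0.003,0.015],"angular": [0,0,0]},{"delta_pos": [0.0093,-0.003,0.035],"angular": [0,0,0]},{"delta_pos": [0.0093,-0.003,0.055],"angular": [0,0,0]},{"delta_pos": [0.0093,-0.003,0.068],"angular": [0,0,0]},{"delta_pos": [0.0093,-0.003,0.068],"angular": [0,0,0]}]'

```text
t: 2.55
ee_pos: [0.6097, 0.0177, 0.203]
tcp_rot: [-3.14, 0.746, -2.929]
force: [-0.9, 0.7, 0.7]
grip_width: -0.0003
finger_force: 0.0
```

arm_command --steps '[{"delta_pos": [0,0,0],"angular": [0,0,0]},{"delta_pos": [0,0,0],"angular": [0,0,0]},{"delta_pos": [0,0,0],"angular": [0,0,0]}]'

```text
t: 2.8
ee_pos: [0.6096, 0.0171, 0.2052]
tcp_rot: [3.139, 0.749, -2.932]
force: [-0.5, -0.5, 0.4]
grip_width: 0.0003
finger_force: 0.0
```

Run:
```python
from h import *
delta(*pk(0,-.06)); delta(*pk(0,.015))
u,v=frame(0); C=PIV+.13*u+[0,0,.155]; s=manip.observe(); Rt=R(s['tcp_rot'])
c=optics.get_calibration('wrist'); z0,d=optics.snapshot('wrist')
im=cv2.resize(z0[:,:,::-1],None,fx=3,fy=3,interpolation=cv2.INTER_CUBIC)
for a in np.linspace(0,2*np.pi,40,endpoint=False):
    q=proj(c,C+.031*(np.cos(a)*v+np.sin(a)*np.array([0,0,1]))); cv2.circle(im,tuple(int(k) for k in (q+.5)*3),2,(0,0,255),-1)
for dx in(-.011,.011):
    for dy in (-.007,.007):
        q=proj(c,s['ee_pos']+Rt@[dx,dy,.008]); cv2.circle(im,tuple(int(k) for k in (q+.5)*3),3,(0,255,0),-1)
cv2.imwrite("pics/w3.png",im[230:800,470:1070])
```

```text
t 2.8 F [-0.5 -0.5  0.4] q [-1.13 -0.28  1.02  2.23  0.38  0.33  1.42]
dpos [0.0005 0.0006 0.0002] ang [ 0.03 -0.1  -0.1 ]
t 2.8 F [-0.5 -0.5  0.4] q [-1.13 -0.28  1.02  2.23  0.38  0.33  1.42]
dpos [0.0004 0.0005 0.0752] ang [ 0.03 -0.1  -0.1 ]
```

View pics/w3.png

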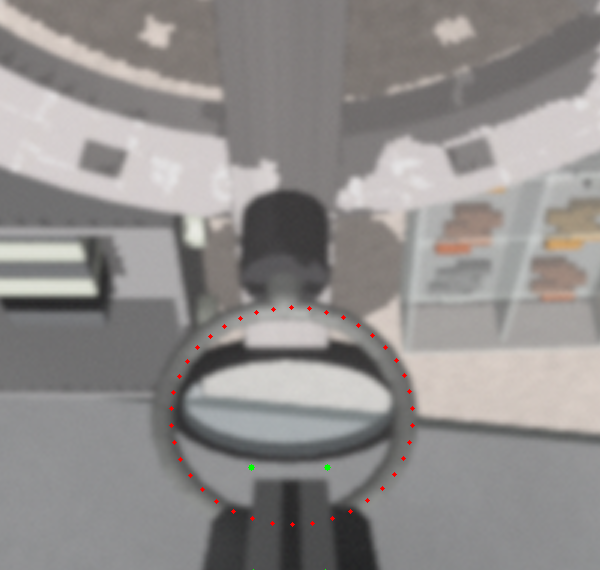

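The wrist view shows the tip (290,480) just in front of the ring opening, which is centred at about (285,410), and within about 1 mm laterally. However, joints 3 and 6 are drifting towards their limits. Before going in I'll fit a simple kinematic model from the logged poses and look for a better arm posture.

```bash
cat > kin.py <<'E'
import numpy as np, itertools
from scipy.optimize import least_squares
from scipy.spatial.transform import Rotation as Ro
def fk(q,L,sg,o1,o7):
    # L: d1, a1, d3, a3, d5, a5, d7
    T=np.eye(3); p=np.array([0,0,L[0]])
    def rot(ax,a):
        nonlocal T; T=T@Ro.from_euler(ax,a).as_matrix()
    def tr(x,z):
        nonlocal p; p=p+T@np.array([x,0,z])
    rot('z',sg[0]*q[0]+o1); rot('y',sg[1]*q[1]); rot('z',sg[2]*q[2]); tr(L[1],L[2]); rot('y',sg[3]*q[3]); tr(L[3],L[4])
    rot('z',sg[4]*q[4]); rot('y',sg[5]*q[5]); tr(L[5],L[6]); rot('z',sg[6]*q[6]+o7)
    return p,T
D=[([-1.25160486,.33288998,-.06470258,1.46095272,.02160272,1.34992216,-.08849098],[.20936316,.58849002,.23849919],[-3.14011784,7.1e-5,2.79983452]),
([-1.14,.01,0,1.84,.22,1.2,.18],[.3184,.4134,.2449],[3.096,.225,2.955]),
([-.99,-.26,.15,2.12,.41,.99,.53],[.4232,.2449,.2511],[3.084,.445,3.104]),
([-.89,-.42,.47,2.24,.51,.69,1.0],[.5215,.0878,.2578],[3.109,.644,-3.027]),
([-.93,-.45,.74,2.23,.48,.52,1.33],[.5703,.0124,.2607],[3.141,.748,-2.93]),
([-1.13,-.28,1.02,2.23,.38,.33,1.42],[.6096,.0171,.2052],[3.139,.749,-2.932])]
def res(x,sg):
    r=[]
    for q,p,e in D:
        pp,T=fk(q,x[:7],sg,x[7],x[8]); r+=list((pp-p)*3)+list((Ro.from_matrix(T).inv()*Ro.from_euler('xyz',e)).as_rotvec())
    return np.array(r)
def fit():
    best=[]
    for s in itertools.product([1,-1],repeat=4):
        sg=[s[0],1,s[1],1,s[2],1,s[3]]
        for o1 in (0,1.57,3.14,-1.57):
          for o7 in (0,1.57,3.14,-1.57):
            f=least_squares(res,[.35,0,.4,0,.4,0,.25,o1,o7],args=(sg,),max_nfev=25)
            best.append((f.cost,sg,f.x))
    return min(best,key=lambda b:b[0])
if __name__=="__main__":
    b=fit(); print(b); r=res(b[2],b[1]).reshape(-1,6); print(r.round(3))
    np.savez("kin.npz",x=b[2],sg=b[1])
E
time timeout 500 python3 kin.py
```

```text
(np.float64(0.004953770925013242), [-1, 1, -1, 1, -1, 1, -1], array([ 0.29941746,  0.00932179,  0.45994983,  0.01390702,  0.51262102,
        0.02779524,  0.36616527, -0.05776143,  1.5188572 ]))
[[-0.025  0.018 -0.    -0.    -0.    -0.006]
 [-0.033  0.006  0.002 -0.013  0.    -0.003]
 [-0.018 -0.015 -0.011 -0.037 -0.005  0.002]
 [ 0.     0.008  0.003 -0.03   0.004  0.002]
 [ 0.017  0.011  0.019 -0.037  0.01   0.007]
 [ 0.004 -0.017 -0.013 -0.044 -0.001 -0.002]]
real	0m29.340s
user	0m29.165s
sys	0m0.170s
```

```bash
cat > sim.py <<'E'
from kin import *; import h
from h import pk,pose
k=np.load("kin.npz"); X,SG=k['x'],k['sg']
F=lambda q: fk(q,X[:7],SG,X[7],X[8])
lo=np.array([-2.6,-.5,-1.47,.16,-1.27,.06,-2.6]); hi=np.array([2.6,2.12,1.34,2.42,4.41,2.06,2.6])
def err(p,T,pt,Tt): return np.r_[pt-p, T@Ro.from_matrix(T.T@Tt).as_rotvec()]
def jac(q):
    p,T=F(q); J=np.zeros((6,7))
    for i in range(7):
        d=q.copy(); d[i]+=1e-5; p2,T2=F(d); J[:,i]=np.r_[p2-p,(T@Ro.from_matrix(T.T@T2).as_rotvec())]/1e-5
    return J
def go(q,wps,n=15,W=None):
    """wps list of world (p,R); straight interpolation, min-norm steps"""
    for pt,Tt in wps:
        p0,T0=F(q); rv=Ro.from_matrix(T0.T@Tt).as_rotvec()
        for a in np.linspace(0,1,n+1)[1:]:
            pi=p0+a*(pt-p0); Ti=T0@Ro.from_rotvec(a*rv).as_matrix()
            for _ in range(2): q=q+np.linalg.pinv(jac(q))@err(*F(q),pi,Ti)
        print(q.round(2),'' if np.all((q>lo+.03)&(q<hi-.03)) else 'LIMIT')
    return q
E
python3 - <<'E'
from sim import *
print('replay'); q=go(np.array(D[0][0]),[(np.array(p),Ro.from_euler('xyz',e).as_matrix()) for _,p,e in D[1:]])
q0=np.array(D[-1][0])
print('insert+lift+swing from here'); go(q0,[pk(0,.015),pk(0,.015,.025),pk(-.21,.015,.025),pk(-.419,.015,.025)])
for th in(30,36): print('th',th); go(q0,[pk(0,-.1,0,th),pk(0,.015,0,th),pk(0,.015,.025,th),pk(-.21,.015,.025,th),pk(-.419,.015,.025,th)])
E
```

```text
replay
[-1.14  0.01  0.03  1.84  0.21  1.18  0.21] 
[-1.01 -0.27  0.19  2.12  0.4   0.96  0.56] 
[-0.94 -0.44  0.54  2.24  0.5   0.69  1.04] 
[-1.02 -0.51  0.84  2.23  0.5   0.54  1.35] LIMIT
[-1.23 -0.35  1.11  2.22  0.43  0.36  1.41] 
insert+lift+swing from here
[-1.86 -0.25  1.76  2.16  0.29  0.2   1.53] LIMIT
[-1.7  -0.24  1.6   2.14  0.27  0.26  1.55] LIMIT
[-1.91 -0.05  1.82  2.15  0.24  0.23  1.29] LIMIT
[-2.25 -0.05  2.07  2.16  0.87  0.34  0.47] LIMIT
th 30
[-1.31 -0.27  1.15  1.99  0.24  0.75  1.54] 
[-2.14 -0.29  1.98  1.98  0.32  0.54  1.48] LIMIT
[-2.08 -0.26  1.92  1.95  0.27  0.59  1.52] LIMIT
[-2.21 -0.19  2.06  1.96  0.35  0.59  1.24] LIMIT
[-2.34 -0.17  2.17  1.96  0.49  0.62  0.92] LIMIT
th 36
[-1.17 -0.36  1.    2.11  0.35  0.62  1.47] 
[-2.02 -0.25  1.89  2.07  0.27  0.39  1.53] LIMIT
[-1.9  -0.22  1.78  2.04  0.21  0.44  1.58] LIMIT
[-2.11 -0.12  1.99  2.05  0.31  0.43  1.26] LIMIT
[-2.3  -0.11  2.14  2.05  0.57  0.48  0.8 ] LIMIT
```

Run:
```python
from sim import *
import io,contextlib
def run(q,w,n=8):
    ms=[]
    for x in w:
        p0,T0=F(q); rv=Ro.from_matrix(T0.T@x[1]).as_rotvec()
        for a in np.linspace(0,1,n+1)[1:]:
            q=q+np.linalg.pinv(jac(q))@err(*F(q),p0+a*(x[0]-p0),T0@Ro.from_rotvec(a*rv).as_matrix())
            ms.append(np.min(np.minimum(q-lo,hi-q)))
            if ms[-1]<.03: return ms[-1],q
    return min(ms),q
def P(sw,kk,dz,th,sg): t=np.radians(th); return pose(sw,kk*np.sin(t),-kk*np.cos(t)+dz,th,sg)
for th in(36,43):
  for sg in(1,-1):
    q=np.array([-.2,0,0,2.2,0,.5,-1.57*sg*-1])
    for s7 in(1.57,-1.57):
      q=np.array([-.2,0,0,2.2,0,.5,s7])
      try:
        for _ in range(60): q=q+.3*np.linalg.pinv(jac(q),rcond=.02)@err(*F(q),*P(0,.015,0,th,sg))
        if np.abs(err(*F(q),*P(0,.015,0,th,sg))).max()<1e-3 and np.abs(q).max()<5: print('ideal',th,sg,q.round(2),[round(v,2) for v in run(q,[P(0,.015,.025,th,sg),P(-.21,.015,.025,th,sg),P(-.419,.015,.025,th,sg)])[:1]])
      except Exception as e: pass
q0=np.array(D[-1][0]); rng=np.random.default_rng(0); out=[]
import time; t0=time.time()
def mk(x,y,z,th,yaw):
    d=np.radians(th); a=yaw; f=np.array([np.sin(d)*np.cos(a),np.sin(d)*np.sin(a),-np.cos(d)]); return f
while time.time()-t0<330:
    th=rng.choice([36,40,43]); sg=rng.choice([-1,1]); nw=rng.integers(1,3); W=[]
    for _ in range(nw):
        r=rng.uniform(.45,.75); az=rng.uniform(-.6,1.2); z=rng.uniform(.28,.5); ti=np.radians(rng.uniform(0,43)); ya=az+rng.uniform(-2,2)
        Tt=Ro.from_euler('ZYX',[az,-ti,np.pi]).as_matrix()@Ro.from_euler('z',ya).as_matrix()
        W.append((np.array([r*np.cos(az),r*np.sin(az),z]),Tt,(r,az,z,ti,ya)))
    w=[P(0,-.13,0,43,-1)]+W+[P(0,-.12,0,th,sg),P(0,.015,0,th,sg),P(0,.015,.025,th,sg),P(-.21,.015,.025,th,sg),P(-.419,.015,.025,th,sg),P(-.419,-.1,0,th,sg)]
    m,q=run(q0,w)
    if m>.06: out.append((m,th,sg,[np.round(x[2],2).tolist() for x in W],q.round(2).tolist()))
out.sort(key=lambda o:-o[0]); print(len(out))
for o in out[:6]: print(o)
```

```text
ideal 36 1 [-0.23  0.1   0.25  2.07 -0.48  0.41 -0.96] [np.float64(0.35)]
ideal 36 1 [-0.05  0.09  0.05  2.07 -0.43  0.4  -1.  ] [np.float64(0.35)]
ideal 36 -1 [-0.05  0.09  0.05  2.07 -0.43  0.4   2.14] [np.float64(0.35)]
ideal 36 -1 [-0.24  0.1   0.25  2.07 -0.48  0.41 -4.1 ] [np.float64(-1.51)]
ideal 43 1 [-0.14  0.07  0.2   2.18 -0.96  0.28 -0.45] [np.float64(0.05)]
ideal 43 1 [ 0.01  0.07  0.05  2.18 -0.93  0.28 -0.48] [np.float64(0.04)]
ideal 43 -1 [ 0.01  0.07  0.05  2.18 -0.93  0.28  2.66] [np.float64(-0.04)]
ideal 43 -1 [-0.14  0.07  0.2   2.18 -0.96  0.28 -3.59] [np.float64(-1.02)]
0
```

```bash
nproc
cat > search.py <<'E'
from sim import *
import multiprocessing as mp, time, sys
def Rz(a): c,s=np.cos(a),np.sin(a); return np.array([[c,-s,0],[s,c,0],[0,0,1]])
def Ry(a): c,s=np.cos(a),np.sin(a); return np.array([[c,0,s],[0,1,0],[-s,0,c]])
def FJ(q):
    q=np.asarray(q)*SG; T=Rz(q[0]+X[7]); p=np.array([0,0,X[0]]); ax=[np.array([0,0,1.])]; o=[p]
    def y(a): nonlocal T; ax.append(T[:,1]); o.append(p); T=T@Ry(a)
    def z(a): nonlocal T; ax.append(T[:,2]); o.append(p); T=T@Rz(a)
    y(q[1]); z(q[2]); p=p+T@[X[1],0,X[2]]; y(q[3]); p=p+T@[X[3],0,X[4]]; z(q[4]); y(q[5]); p=p+T@[X[5],0,X[6]]; z(q[6]+X[8])
    J=np.array([np.r_[np.cross(a,p-b),a]*s for a,b,s in zip(ax,o,SG)]).T
    return p,T,J
def run(q,w,n=8):
    m=9
    for i,x in enumerate(w):
        p0,T0,_=FJ(q); rv=Ro.from_matrix(T0.T@x[1]).as_rotvec()
        for a in np.linspace(0,1,n+1)[1:]:
            p,T,J=FJ(q); q=q+np.linalg.pinv(J)@err(p,T,p0+a*(x[0]-p0),T0@Ro.from_rotvec(a*rv).as_matrix())
            m=min(m,np.min(np.minimum(q-lo,hi-q)))
            if m<.04: return m,q,i
    return m,q,len(w)
def P(sw,kk,dz,th,sg): t=np.radians(th); return pose(sw,kk*np.sin(t),-kk*np.cos(t)+dz,th,sg)
def wp(r,az,z,ti,ya):
    return np.array([r*np.cos(az),r*np.sin(az),z]), Rz(az)@Ry(-ti)@np.diag([1.,-1,-1])@Rz(ya)
def ends(th,sg): return [P(0,-.12,0,th,sg),P(0,.015,0,th,sg),P(0,.015,.025,th,sg),P(-.21,.015,.025,th,sg),P(-.419,.015,.025,th,sg),P(-.419,.015,0,th,sg),P(-.419,-.1,0,th,sg)]
pre=[P(0,-.12,0,43,-1)]+[(np.array(D[i][1]),Ro.from_euler('xyz',D[i][2]).as_matrix()) for i in(3,2)]
def work(seed):
    rng=np.random.default_rng(seed); t0=time.time(); out=[]; st=[]
    b=run(np.array(D[-1][0]),pre)
    while time.time()-t0<240:
        th=rng.choice([34,37,40]); sg=rng.choice([-1,1]); nw=rng.integers(1,4); V=[]
        azs=np.sort(rng.uniform(-.9,1.2,nw))[::-1]
        for az in azs: V.append((rng.uniform(.5,.8),az,rng.uniform(.25,.5),rng.uniform(0,.7),rng.uniform(-.5,3.6)))
        m,q,i=run(b[1],[wp(*v) for v in V]+ends(th,sg)); st.append(i-nw)
        if i-nw>=3: out.append((i-nw,m,int(th),int(sg),np.round(V,2).tolist(),q.round(2).tolist()))
    return out,st
if __name__=="__main__":
    p,T,J=FJ(np.array(D[0][0])); print(abs(J-jac(np.array(D[0][0]))).max()); print(run(np.array(D[-1][0]),pre))
    n=mp.cpu_count(); 
    with mp.Pool(n) as po: r=po.map(work,range(n))
    st=np.concatenate([x[1] for x in r]); print(len(st),np.unique(st,return_counts=True))
    o=sorted(sum([x[0] for x in r],[]),key=lambda o:(-o[0],-o[1]))
    for a in o[:8]: print(a)
E
OMP_NUM_THREADS=1 python3 search.py
```

```text
4
2.9718065228945267e-06
(np.float64(0.0202674936482507), array([-0.9805714 , -0.47973251,  0.83635328,  2.25103988,  0.45121406,
        0.49922078,  1.40576496]), 0)
296031 (array([-3, -2, -1,  0,  1,  2,  3,  4,  5,  6,  7]), array([ 69529,  87397, 102235,   9760,   5236,      9,    394,    678,
            6,   1712,  19075]))
(np.int64(7), np.float64(0.23252505114821842), 37, -1, [[0.8, 0.26, 0.41, 0.09, -0.41], [0.59, -0.48, 0.43, 0.03, 2.36]], [-0.26, -0.17, 0.09, 2.13, 0.37, 0.59, 0.95])
(np.int64(7), np.float64(0.2268226946917582), 34, -1, [[0.77, 0.28, 0.42, 0.04, -0.41], [0.57, -0.26, 0.49, 0.1, 3.58]], [-0.47, -0.15, 0.3, 2.07, 0.35, 0.67, 0.99])
(np.int64(7), np.float64(0.226495816199207), 37, -1, [[0.8, 0.42, 0.39, 0.21, -0.38], [0.79, -0.15, 0.47, 0.64, 3.15]], [-0.5, -0.18, 0.3, 2.13, 0.45, 0.61, 0.89])
(np.int64(7), np.float64(0.22466241285861832), 34, -1, [[0.8, 0.45, 0.4, 0.17, -0.36], [0.77, -0.05, 0.48, 0.37, 3.41], [0.67, -0.64, 0.32, 0.48, 2.58]], [-0.26, -0.14, 0.11, 2.07, 0.3, 0.66, 1.03])
(np.int64(7), np.float64(0.22453266528183224), 37, -1, [[0.79, 0.22, 0.36, 0.12, -0.43], [0.57, -0.12, 0.48, 0.0, 2.95]], [-0.4, -0.18, 0.22, 2.13, 0.42, 0.6, 0.91])
(np.int64(7), np.float64(0.2244682853493858), 37, 1, [[0.79, 0.3, 0.38, 0.03, -0.41]], [-0.85, -0.22, 0.61, 2.14, 0.59, 0.64, -2.37])
(np.int64(7), np.float64(0.2231327360138491), 34, 1, [[0.79, 0.12, 0.34, 0.09, -0.48]], [-0.85, -0.18, 0.64, 2.08, 0.47, 0.69, -2.25])
(np.int64(7), np.float64(0.22299661240586932), 37, 1, [[0.79, 0.17, 0.4, 0.05, -0.29]], [-0.79, -0.21, 0.56, 2.14, 0.56, 0.64, -2.35])
```

```bash
cat > nxt.py <<'E'
import sys; from search import *; from h import manip,R
TH,SGN=37,-1
W={'r':P(0,-.10,0,43,-1),'a':wp(.79,.26,.41,.09,-.41),'b':wp(.59,-.48,.43,.03,2.36),
'c':P(0,-.12,0,TH,SGN),'d':P(0,-.05,0,TH,SGN),'e':P(0,.015,0,TH,SGN),'f':P(0,.015,.025,TH,SGN),'g':P(-.419,.015,.025,TH,SGN),'h':P(-.419,.015,0,TH,SGN),'i':P(-.419,-.1,0,TH,SGN)}
def show(key,v=.036,w=6.6,rows=5):
    s=manip.observe(); R0=R(s['tcp_rot']); p,T=W[key]
    d=R0.T@(p-s['ee_pos']); a=np.degrees(Ro.from_matrix(R0.T@T).as_rotvec()); n=max(1,np.ceil(max(np.linalg.norm(d)/v,np.linalg.norm(a)/w)))
    print('t',s['t'].__round__(2),'q',s['joint_pos'].round(2),'F',s['force'].round(1),'n',n,'full',d.round(4),a.round(2))
    for k in range(1,rows+1): f=min(k/n,1); print((d*f).round(3).tolist(),(a*f).round(1).tolist())
    ks='rabcdefghi'; ks=ks[ks.index(key):]; m,q,i=run(s['joint_pos'].copy(),[W[x] for x in ks]); print('sim margin',round(float(m),3),'reached',i,'of',len(ks),q.round(2))
if __name__=="__main__": show(sys.argv[1],*map(float,sys.argv[2:4]))
E
python3 nxt.py r; python3 nxt.py a
```

```text
t 2.85 q [-1.13 -0.28  1.02  2.23  0.38  0.33  1.42] F [-0.1  1.   0.3] n 2.0 full [ 0.0005  0.0008 -0.0398] [ 0.02 -0.1  -0.12]
[0.0, 0.0, -0.02] [0.0, -0.0, -0.1]
[0.001, 0.001, -0.04] [0.0, -0.1, -0.1]
[0.001, 0.001, -0.04] [0.0, -0.1, -0.1]
[0.001, 0.001, -0.04] [0.0, -0.1, -0.1]
[0.001, 0.001, -0.04] [0.0, -0.1, -0.1]
sim margin 0.071 reached 10 of 10 [-0.28 -0.18  0.1   2.13  0.38  0.6   0.95]
t 2.85 q [-1.13 -0.28  1.02  2.23  0.38  0.33  1.42] F [-0.1  1.   0.3] n 24.0 full [-0.2779  0.1503 -0.0209] [ 50.01  11.9  146.4 ]
[-0.012, 0.006, -0.001] [2.1, 0.5, 6.1]
[-0.023, 0.013, -0.002] [4.2, 1.0, 12.2]
[-0.035, 0.019, -0.003] [6.3, 1.5, 18.3]
[-0.046, 0.025, -0.003] [8.3, 2.0, 24.4]
[-0.058, 0.031, -0.004] [10.4, 2.5, 30.5]
sim margin 0.243 reached 9 of 9 [-0.42 -0.18  0.23  2.13  0.43  0.6   0.91]
```

arm_command --steps '[{"delta_pos": [-0.01,0.005,-0.015],"angular": [1,0.2,3]},{"delta_pos": [-0.023,0.013,-0.015],"angular": [3.5,0.8,10]},{"delta_pos": [-0.035,0.019,-0.012],"angular": [5.7,1.3,16]},{"delta_pos": [-0.046,0.025,-0.008],"angular": [8,1.9,22.5]},{"delta_pos": [-0.058,0.031,-0.004],"angular": [10,2.4,29]}]'

```text
t: 3.27
ee_pos: [0.6422, 0.0559, 0.2474]
tcp_rot: [2.891, 0.638, 2.694]
force: [-0.2, -1.0, 0.5]
grip_width: -0.0001
finger_force: 0.0
```

```bash
python3 nxt.py a
```

```text
t 3.27 q [-0.86 -0.07  0.59  2.04  0.45  0.54  0.64] F [-0.2 -1.   0.5] n 19.0 full [-0.1334  0.2051 -0.0544] [ 39.9    9.66 117.06]
[-0.007, 0.011, -0.003] [2.1, 0.5, 6.2]
[-0.014, 0.022, -0.006] [4.2, 1.0, 12.3]
[-0.021, 0.032, -0.009] [6.3, 1.5, 18.5]
[-0.028, 0.043, -0.011] [8.4, 2.0, 24.6]
[-0.035, 0.054, -0.014] [10.5, 2.5, 30.8]
sim margin 0.232 reached 9 of 9 [-0.5  -0.18  0.3   2.13  0.45  0.61  0.89]
```

arm_command --steps '[{"delta_pos": [-0.007,0.011,-0.003],"angular": [2.1,0.5,6.2]},{"delta_pos": [-0.014,0.022,-0.006],"angular": [4.2,1,12.3]},{"delta_pos": [-0.021,0.032,-0.009],"angular": [6.3,1.5,18.5]},{"delta_pos": [-0.028,0.043,-0.011],"angular": [8.4,2,24.6]},{"delta_pos": [-0.035,0.054,-0.014],"angular": [10.5,2.5,30.8]}]'

```text
t: 3.68
ee_pos: [0.6738, 0.0952, 0.29]
tcp_rot: [2.777, 0.427, 2.115]
force: [0.2, 0.3, -0.6]
grip_width: -0.0
finger_force: 0.0
```

```bash
python3 nxt.py a; python3 nxt.py b|tail -1; python3 nxt.py c|tail -1
```

```text
t 3.68 q [-0.88  0.11  0.56  1.75  0.34  0.87  0.12] F [ 0.2  0.3 -0.6] n 14.0 full [-0.0079  0.1695 -0.0726] [29.42  7.12 86.3 ]
[-0.001, 0.012, -0.005] [2.1, 0.5, 6.2]
[-0.001, 0.024, -0.01] [4.2, 1.0, 12.3]
[-0.002, 0.036, -0.016] [6.3, 1.5, 18.5]
[-0.002, 0.048, -0.021] [8.4, 2.0, 24.7]
[-0.003, 0.061, -0.026] [10.5, 2.5, 30.8]
sim margin 0.229 reached 9 of 9 [-0.52 -0.18  0.32  2.13  0.46  0.61  0.88]
sim margin 0.14 reached 8 of 8 [-1.1  -0.27  0.81  2.14  0.71  0.68  0.68]
sim margin -0.007 reached 2 of 7 [-1.41 -0.15  1.35  2.11 -0.01  0.43  1.78]
```

arm_command --steps '[{"delta_pos": [-0.001,0.012,-0.005],"angular": [2.1,0.5,6.2]},{"delta_pos": [-0.001,0.024,-0.01],"angular": [4.2,1,12.3]},{"delta_pos": [-0.002,0.036,-0.016],"angular": [6.3,1.5,18.5]},{"delta_pos": [-0.002,0.048,-0.021],"angular": [8.4,2,24.7]},{"delta_pos": [-0.003,0.061,-0.026],"angular": [10.5,2.5,30.8]}]'

```text
t: 4.1
ee_pos: [0.7059, 0.1345, 0.333]
tcp_rot: [2.804, 0.195, 1.603]
force: [-0.4, -0.5, 0.9]
grip_width: 0.0001
finger_force: 0.0
```

```bash
python3 nxt.py a; python3 nxt.py b|tail -1
```

```text
t 4.1 q [-0.85  0.33  0.61  1.38  0.08  1.2  -0.24] F [-0.4 -0.5  0.9] n 9.0 full [ 0.0505  0.0856 -0.0637] [18.91  4.59 55.52]
[0.006, 0.01, -0.007] [2.1, 0.5, 6.2]
[0.011, 0.019, -0.014] [4.2, 1.0, 12.3]
[0.017, 0.029, -0.021] [6.3, 1.5, 18.5]
[0.022, 0.038, -0.028] [8.4, 2.0, 24.7]
[0.028, 0.048, -0.035] [10.5, 2.6, 30.8]
sim margin 0.228 reached 9 of 9 [-0.53 -0.18  0.32  2.13  0.46  0.61  0.88]
sim margin 0.182 reached 8 of 8 [-0.79 -0.21  0.56  2.14  0.57  0.64  0.79]
```

arm_command --steps '[{"delta_pos": [0.006,0.01,-0.007],"angular": [2.1,0.5,6.2]},{"delta_pos": [0.011,0.019,-0.014],"angular": [4.2,1,12.3]},{"delta_pos": [0.017,0.029,-0.021],"angular": [6.3,1.5,18.5]},{"delta_pos": [0.022,0.038,-0.028],"angular": [8.4,2,24.7]},{"delta_pos": [0.028,0.048,-0.035],"angular": [10.5,2.6,30.8]}]'

```text
t: 4.52
ee_pos: [0.7384, 0.1723, 0.3754]
tcp_rot: [2.94, 0.005, 1.096]
force: [0.2, -0.4, -0.1]
grip_width: -0.0004
finger_force: 0.0
```

arm_command --steps '[{"delta_pos": [0.01,0.005,-0.007],"angular": [2.1,0.5,6]},{"delta_pos": [0.02,0.01,-0.014],"angular": [4.2,1,12]},{"delta_pos": [0.03,0.015,-0.021],"angular": [6.3,1.5,18]},{"delta_pos": [0.037,0.018,-0.025],"angular": [8,2,23]}]'

```text
t: 4.85
ee_pos: [0.7668, 0.1993, 0.4032]
tcp_rot: [3.097, -0.08, 0.701]
force: [0.3, -0.0, 0.8]
grip_width: 0.0003
finger_force: 0.0
```

```bash
python3 nxt.py a; python3 nxt.py b
```

```text
t 4.85 q [-0.54  0.75  0.65  0.62 -0.44  1.77 -1.04] F [ 0.3 -0.   0.8] n 1 full [ 0.0004 -0.0048 -0.007 ] [0.36 0.08 1.69]
[0.0, -0.005, -0.007] [0.4, 0.1, 1.7]
[0.0, -0.005, -0.007] [0.4, 0.1, 1.7]
[0.0, -0.005, -0.007] [0.4, 0.1, 1.7]
[0.0, -0.005, -0.007] [0.4, 0.1, 1.7]
[0.0, -0.005, -0.007] [0.4, 0.1, 1.7]
sim margin 0.225 reached 9 of 9 [-0.55 -0.19  0.35  2.13  0.47  0.61  0.87]
t 4.85 q [-0.54  0.75  0.65  0.62 -0.44  1.77 -1.04] F [ 0.3 -0.   0.8] n 24.0 full [-0.4866  0.2062 -0.0567] [   5.66    0.24 -157.18]
[-0.02, 0.009, -0.002] [0.2, 0.0, -6.5]
[-0.041, 0.017, -0.005] [0.5, 0.0, -13.1]
[-0.061, 0.026, -0.007] [0.7, 0.0, -19.6]
[-0.081, 0.034, -0.009] [0.9, 0.0, -26.2]
[-0.101, 0.043, -0.012] [1.2, 0.1, -32.7]
sim margin 0.226 reached 8 of 8 [-0.54 -0.19  0.34  2.13  0.47  0.61  0.87]
```

arm_command --steps '[{"delta_pos": [-0.02,0.009,-0.002],"angular": [0.2,0,-6.5]},{"delta_pos": [-0.041,0.017,-0.005],"angular": [0.5,0,-13.1]},{"delta_pos": [-0.061,0.026,-0.007],"angular": [0.7,0,-19.6]},{"delta_pos": [-0.081,0.034,-0.009],"angular": [0.9,0,-26.2]},{"delta_pos": [-0.101,0.043,-0.012],"angular": [1.2,0.1,-32.7]}]'

```text
t: 5.27
ee_pos: [0.7157, 0.0999, 0.4089]
tcp_rot: [3.078, -0.049, 1.283]
force: [0.4, -0.1, -0.6]
grip_width: 0.0002
finger_force: 0.0
```

```bash
python3 nxt.py b
```

```text
t 5.27 q [-0.51  0.53  0.59  0.92 -0.32  1.68 -0.34] F [ 0.4 -0.1 -0.6] n 19.0 full [-0.4101 -0.076  -0.046 ] [   4.48    0.3  -123.86]
[-0.022, -0.004, -0.002] [0.2, 0.0, -6.5]
[-0.043, -0.008, -0.005] [0.5, 0.0, -13.0]
[-0.065, -0.012, -0.007] [0.7, 0.0, -19.6]
[-0.086, -0.016, -0.01] [0.9, 0.1, -26.1]
[-0.108, -0.02, -0.012] [1.2, 0.1, -32.6]
sim margin 0.228 reached 8 of 8 [-0.52 -0.18  0.32  2.13  0.46  0.61  0.88]
```

arm_command --steps '[{"delta_pos": [-0.022,-0.004,-0.002],"angular": [0.2,0,-6.5]},{"delta_pos": [-0.043,-0.008,-0.005],"angular": [0.5,0,-13]},{"delta_pos": [-0.065,-0.012,-0.007],"angular": [0.7,0,-19.6]},{"delta_pos": [-0.086,-0.016,-0.01],"angular": [0.9,0.1,-26.1]},{"delta_pos": [-0.108,-0.02,-0.012],"angular": [1.2,0.1,-32.6]}]'

```text
t: 5.68
ee_pos: [0.6644, 0.0021, 0.4149]
tcp_rot: [3.081, -0.014, 1.851]
force: [0.3, 0.3, 0.5]
grip_width: -0.0001
finger_force: 0.0
```

```bash
python3 nxt.py b; python3 nxt.py c|tail -1
```

```text
t 5.68 q [-0.4   0.39  0.52  1.08 -0.23  1.66  0.34] F [0.3 0.3 0.5] n 14.0 full [-0.2246 -0.21   -0.0312] [  3.35   0.24 -91.27]
[-0.016, -0.015, -0.002] [0.2, 0.0, -6.5]
[-0.032, -0.03, -0.004] [0.5, 0.0, -13.0]
[-0.048, -0.045, -0.007] [0.7, 0.1, -19.6]
[-0.064, -0.06, -0.009] [1.0, 0.1, -26.1]
[-0.08, -0.075, -0.011] [1.2, 0.1, -32.6]
sim margin 0.228 reached 8 of 8 [-0.51 -0.18  0.31  2.13  0.46  0.61  0.88]
sim margin 0.21 reached 7 of 7 [-1.16 -0.29  0.86  2.14  0.75  0.7   0.65]
```

arm_command --steps '[{"delta_pos": [-0.016,-0.015,-0.002],"angular": [0.2,0,-6.5]},{"delta_pos": [-0.032,-0.03,-0.004],"angular": [0.5,0,-13]},{"delta_pos": [-0.048,-0.045,-0.007],"angular": [0.7,0.1,-19.6]},{"delta_pos": [-0.064,-0.06,-0.009],"angular": [1,0.1,-26.1]},{"delta_pos": [-0.08,-0.075,-0.011],"angular": [1.2,0.1,-32.6]}]'

```text
t: 6.1
ee_pos: [0.6134, -0.0955, 0.4201]
tcp_rot: [3.102, 0.014, 2.419]
force: [0.1, 0.1, -0.2]
grip_width: 0.0001
finger_force: 0.0
```

```bash
python3 nxt.py c
```

```text
t 6.1 q [-0.26  0.29  0.48  1.18 -0.16  1.67  1.03] F [ 0.1  0.1 -0.2] n 10.0 full [0.0983 0.051  0.1637] [-15.57 -32.46 -52.04]
[0.01, 0.005, 0.016] [-1.6, -3.2, -5.2]
[0.02, 0.01, 0.033] [-3.1, -6.5, -10.4]
[0.03, 0.015, 0.049] [-4.7, -9.7, -15.6]
[0.039, 0.02, 0.065] [-6.2, -13.0, -20.8]
[0.049, 0.026, 0.082] [-7.8, -16.2, -26.0]
sim margin 0.249 reached 7 of 7 [-0.85 -0.22  0.61  2.14  0.59  0.64  0.77]
```

arm_command --steps '[{"delta_pos": [0.01,0.005,0.016],"angular": [-1.6,-3.2,-5.2]},{"delta_pos": [0.02,0.01,0.033],"angular": [-3.1,-6.5,-10.4]},{"delta_pos": [0.03,0.015,0.049],"angular": [-4.7,-9.7,-15.6]},{"delta_pos": [0.039,0.02,0.065],"angular": [-6.2,-13,-20.8]},{"delta_pos": [0.049,0.026,0.082],"angular": [-7.8,-16.2,-26]}]'

```text
t: 6.52
ee_pos: [0.5975, -0.04, 0.3384]
tcp_rot: [3.04, 0.337, 2.856]
force: [0.1, -0.8, -0.1]
grip_width: 0.0004
finger_force: 0.0
```

```bash
python3 nxt.py c
```

```text
t 6.52 q [-0.39 -0.03  0.37  1.71  0.01  1.11  1.29] F [ 0.1 -0.8 -0.1] n 5.0 full [0.0569 0.037  0.0701] [ -7.83 -15.99 -26.02]
[0.011, 0.007, 0.014] [-1.6, -3.2, -5.2]
[0.023, 0.015, 0.028] [-3.1, -6.4, -10.4]
[0.034, 0.022, 0.042] [-4.7, -9.6, -15.6]
[0.046, 0.03, 0.056] [-6.3, -12.8, -20.8]
[0.057, 0.037, 0.07] [-7.8, -16.0, -26.0]
sim margin 0.254 reached 7 of 7 [-0.84 -0.22  0.6   2.14  0.59  0.64  0.78]
```

arm_command --steps '[{"delta_pos": [0.011,0.007,0.014],"angular": [-1.6,-3.2,-5.2]},{"delta_pos": [0.023,0.015,0.028],"angular": [-3.1,-6.4,-10.4]},{"delta_pos": [0.034,0.022,0.042],"angular": [-4.7,-9.6,-15.6]},{"delta_pos": [0.046,0.03,0.056],"angular": [-6.3,-12.8,-20.8]},{"delta_pos": [0.057,0.037,0.07],"angular": [-7.8,-16,-26]}]'

```text
t: 6.93
ee_pos: [0.5788, 0.0113, 0.2573]
tcp_rot: [-3.141, 0.646, -2.931]
force: [0.3, -0.1, 0.4]
grip_width: 0.0004
finger_force: 0.0
```

arm_command --steps '[{"delta_pos": [0,0,0],"angular": [0,0,0]},{"delta_pos": [0,0,0],"angular": [0,0,0]},{"delta_pos": [0,0,0],"angular": [0,0,0]}]'

```text
t: 7.18
ee_pos: [0.5807, 0.0102, 0.2595]
tcp_rot: [3.138, 0.643, -2.94]
force: [-0.6, -0.2, 1.7]
grip_width: -0.0001
finger_force: 0.0
```

```bash
python3 nxt.py d
```

```text
t 7.18 q [-0.46 -0.21  0.38  2.12 -0.01  0.58  1.72] F [-0.6 -0.2  1.7] n 2.0 full [0.0021 0.0013 0.0711] [-0.16 -0.17 -0.48]
[0.001, 0.001, 0.036] [-0.1, -0.1, -0.2]
[0.002, 0.001, 0.071] [-0.2, -0.2, -0.5]
[0.002, 0.001, 0.071] [-0.2, -0.2, -0.5]
[0.002, 0.001, 0.071] [-0.2, -0.2, -0.5]
[0.002, 0.001, 0.071] [-0.2, -0.2, -0.5]
sim margin 0.284 reached 6 of 6 [-0.82 -0.21  0.58  2.14  0.58  0.64  0.78]
```

arm_command --steps '[{"delta_pos": [0.002,0,0.02],"angular": [-0.2,-0.2,-0.5]},{"delta_pos": [0.002,0,0.04],"angular": [-0.2,-0.2,-0.5]},{"delta_pos": [0.002,0,0.06],"angular": [-0.2,-0.2,-0.5]},{"delta_pos": [0.002,0,0.071],"angular": [-0.2,-0.2,-0.5]}]'

```text
t: 7.52
ee_pos: [0.6217, 0.0192, 0.1996]
tcp_rot: [-3.141, 0.645, -2.928]
force: [0.3, 0.3, 0.7]
grip_width: 0.0
finger_force: 0.0
```

arm_command --steps '[{"delta_pos": [0,0,0],"angular": [0,0,0]},{"delta_pos": [0,0,0],"angular": [0,0,0]},{"delta_pos": [0,0,0],"angular": [0,0,0]}]'

```text
t: 7.77
ee_pos: [0.6204, 0.0189, 0.2007]
tcp_rot: [-3.141, 0.646, -2.927]
force: [0.4, -0.5, -0.7]
grip_width: -0.0002
finger_force: 0.0
```

```bash
python3 nxt.py e
python3 - <<'E'
from h import *
u,v=frame(0); C=PIV+.13*u+[0,0,.155]; s=manip.observe(); Rt=R(s['tcp_rot'])
c=optics.get_calibration('wrist'); z0,d=optics.snapshot('wrist')
im=cv2.resize(z0[:,:,::-1],None,fx=3,fy=3,interpolation=cv2.INTER_CUBIC)
for a in np.linspace(0,2*np.pi,40,endpoint=False):
    q=proj(c,C+.031*(np.cos(a)*v+np.sin(a)*np.array([0,0,1]))); cv2.circle(im,tuple(int(k) for k in (q+.5)*3),2,(0,0,255),-1)
cv2.imwrite("pics/w4.png",im[230:800,470:1070]); print(c['mtx'][0,0])
E
```

```text
t 7.77 q [-0.52 -0.04  0.46  2.12 -0.19  0.43  1.88] F [ 0.4 -0.5 -0.7] n 2.0 full [-0.0006  0.001   0.0647] [0.07 0.03 0.14]
[-0.0, 0.0, 0.032] [0.0, 0.0, 0.1]
[-0.001, 0.001, 0.065] [0.1, 0.0, 0.1]
[-0.001, 0.001, 0.065] [0.1, 0.0, 0.1]
[-0.001, 0.001, 0.065] [0.1, 0.0, 0.1]
[-0.001, 0.001, 0.065] [0.1, 0.0, 0.1]
sim margin 0.285 reached 5 of 5 [-0.75 -0.2   0.53  2.14  0.55  0.63  0.81]
282.2516443538992
```

View pics/w4.png

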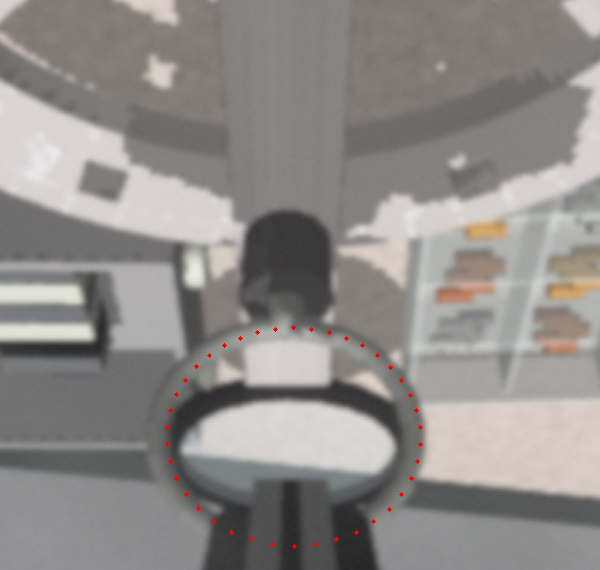

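The finger is centred on the ring to within about 1.2 mm: ring centre column 286, finger 291. The lower bar near (288,330) is where predicted. Inserting now.

arm_command --steps '[{"delta_pos": [0,-0.001,0.01],"angular": [0,0,0]},{"delta_pos": [0,-0.001,0.02],"angular": [0,0,0]},{"delta_pos": [0,-0.001,0.03],"angular": [0,0,0]},{"delta_pos": [0,-0.001,0.035],"angular": [0,0,0]},{"delta_pos": [0,-0.001,0.035],"angular": [0,0,0]}]'

```text
t: 8.23
ee_pos: [0.6404, 0.0228, 0.171]
tcp_rot: [-3.141, 0.645, -2.926]
force: [-0.2, -0.0, -0.3]
grip_width: 0.0003
finger_force: 0.0
```

arm_command --steps '[{"delta_pos": [0,0,0.008],"angular": [0,0,0]},{"delta_pos": [0,0,0.016],"angular": [0,0,0]},{"delta_pos": [0,0,0.024],"angular": [0,0,0]},{"delta_pos": [0,0,0.03],"angular": [0,0,0]},{"delta_pos": [0,0,0.03],"angular": [0,0,0]}]'

```text
t: 8.65
ee_pos: [0.6579, 0.0266, 0.1471]
tcp_rot: [-3.141, 0.645, -2.926]
force: [-0.6, -0.0, 0.5]
grip_width: 0.0001
finger_force: 0.0
```

arm_command --steps '[{"delta_pos": [0,0,0],"angular": [0,0,0]},{"delta_pos": [0,0,0],"angular": [0,0,0]},{"delta_pos": [0,0,0],"angular": [0,0,0]}]'

```text
t: 8.9
ee_pos: [0.658, 0.0264, 0.1479]
tcp_rot: [-3.141, 0.646, -2.926]
force: [0.1, 0.2, 0.1]
grip_width: 0.0
finger_force: 0.0
```

```bash
python3 nxt.py e; python3 nxt.py f; python3 -c "
from h import *
print((R(manip.observe()['tcp_rot']).T@[0,0,1]).round(3))"
```

```text
t 8.9 q [-0.48  0.14  0.45  2.08 -0.48  0.33  2.14] F [0.1 0.2 0.1] n 1 full [-0.0018  0.0016 -0.0005] [0.11 0.01 0.18]
[-0.002, 0.002, -0.001] [0.1, 0.0, 0.2]
[-0.002, 0.002, -0.001] [0.1, 0.0, 0.2]
[-0.002, 0.002, -0.001] [0.1, 0.0, 0.2]
[-0.002, 0.002, -0.001] [0.1, 0.0, 0.2]
[-0.002, 0.002, -0.001] [0.1, 0.0, 0.2]
sim margin 0.28 reached 5 of 5 [-0.7  -0.2   0.48  2.13  0.53  0.63  0.82]
t 8.9 q [-0.48  0.14  0.45  2.08 -0.48  0.33  2.14] F [0.1 0.2 0.1] n 1 full [-0.0169  0.0016 -0.0205] [0.11 0.01 0.18]
[-0.017, 0.002, -0.02] [0.1, 0.0, 0.2]
[-0.017, 0.002, -0.02] [0.1, 0.0, 0.2]
[-0.017, 0.002, -0.02] [0.1, 0.0, 0.2]
[-0.017, 0.002, -0.02] [0.1, 0.0, 0.2]
[-0.017, 0.002, -0.02] [0.1, 0.0, 0.2]
sim margin 0.285 reached 4 of 4 [-0.72 -0.2   0.49  2.13  0.53  0.63  0.82]
[-0.602 -0.    -0.799]
```

arm_command --steps '[{"delta_pos": [-0.0012,0,-0.0016],"angular": [0,0,0]},{"delta_pos": [-0.0024,0,-0.0032],"angular": [0,0,0]},{"delta_pos": [-0.0036,0,-0.0048],"angular": [0,0,0]},{"delta_pos": [-0.0048,0,-0.0064],"angular": [0,0,0]},{"delta_pos": [-0.0048,0,-0.0064],"angular": [0,0,0]}]'

```text
t: 9.32
ee_pos: [0.6581, 0.0265, 0.1558]
tcp_rot: [-3.141, 0.646, -2.926]
force: [-0.3, 0.6, 0.5]
grip_width: -0.0001
finger_force: 0.0
```

arm_command --steps '[{"delta_pos": [-0.0006,0,-0.0008],"angular": [0,0,0]},{"delta_pos": [-0.0012,0,-0.0016],"angular": [0,0,0]},{"delta_pos": [-0.0018,0,-0.0024],"angular": [0,0,0]},{"delta_pos": [-0.0024,0,-0.0032],"angular": [0,0,0]},{"delta_pos": [-0.0024,0,-0.0032],"angular": [0,0,0]}]'

```text
t: 9.73
ee_pos: [0.6575, 0.0264, 0.1587]
tcp_rot: [-3.141, 0.644, -2.926]
force: [-0.7, -0.3, -1.4]
grip_width: -0.0005
finger_force: 0.8
```

arm_command --steps '[{"delta_pos": [-0.0006,0,-0.0008],"angular": [0,0,0]},{"delta_pos": [-0.0012,0,-0.0016],"angular": [0,0,0]},{"delta_pos": [-0.0018,0,-0.0024],"angular": [0,0,0]},{"delta_pos": [-0.0024,0,-0.0032],"angular": [0,0,0]},{"delta_pos": [-0.0024,0,-0.0032],"angular": [0,0,0]}]'

```text
t: 10.15
ee_pos: [0.6571, 0.0264, 0.1622]
tcp_rot: [-3.141, 0.643, -2.926]
force: [-4.8, -0.9, -6.4]
grip_width: 0.0001
finger_force: 3.7
```

arm_command --steps '[{"delta_pos": [-0.0015,0,-0.002],"angular": [0,0,0]},{"delta_pos": [-0.003,0,-0.004],"angular": [0,0,0]},{"delta_pos": [-0.0045,0,-0.006],"angular": [0,0,0]},{"delta_pos": [-0.006,0,-0.008],"angular": [0,0,0]},{"delta_pos": [-0.006,0,-0.008],"angular": [0,0,0]}]'

```text
t: 10.57
ee_pos: [0.6571, 0.0264, 0.1727]
tcp_rot: [-3.141, 0.643, -2.926]
force: [-5.7, -1.7, -7.7]
grip_width: -0.0
finger_force: 4.7
```

arm_command --steps '[{"delta_pos": [-0.001,0,-0.0013],"angular": [0,0,0]},{"delta_pos": [-0.002,0,-0.0026],"angular": [0,0,0]},{"delta_pos": [-0.003,0,-0.004],"angular": [0,0,0]},{"delta_pos": [-0.0036,0,-0.0048],"angular": [0,0,0]},{"delta_pos": [-0.0036,0,-0.0048],"angular": [0,0,0]}]'

```text
t: 10.98
ee_pos: [0.6571, 0.0264, 0.1785]
tcp_rot: [-3.141, 0.643, -2.926]
force: [-4.9, -1.7, -9.6]
grip_width: 0.0004
finger_force: 4.9
```

Run:
```python
from h import *
u,v=frame(0); C=PIV+.13*u+[0,0,.155]; s=manip.observe(); print(s['force'],s['ee_pos'],s['joint_pos'].round(2))
for n in('top','side'):
    c=optics.get_calibration(n)
    for tag in(0,1):
        d=np.load(f"pics/{n}0.npz")['d'] if tag==0 else optics.snapshot(n)[1]
        P=cloud(c,d); w=(P-C)@np.stack([u,v,[0,0,1]],1)
        m=(np.abs(w[...,0])<.012)&(np.abs(w[...,1])<.045)&(np.abs(w[...,1])>.022)&(w[...,2]>-.03)&(w[...,2]<.06)
        print(n,tag,m.sum(),(np.percentile(w[m],[2,50,98],axis=0)*1000).round(1).tolist())
```

```text
[-4.93612709 -1.6991098  -9.64814851] [0.65711056 0.02640332 0.1784776 ] [-0.53  0.09  0.49  2.05 -0.36  0.4   2.02]
top 0 43 [[-3.0, -32.1, -15.8], [-0.9, -23.3, 10.0], [2.1, 31.7, 26.1]]
top 1 41 [[-3.1, -32.6, 0.3], [-1.1, -22.6, 30.8], [1.7, 31.8, 45.6]]
side 0 87 [[-4.1, -36.1, -20.1], [-1.4, -27.8, 3.4], [1.5, 28.5, 27.1]]
side 1 56 [[-4.5, -37.6, -1.0], [-1.1, -30.0, 13.4], [3.6, 28.0, 34.7]]
```

```bash
python3 - <<'E'
from h import *
s=manip.observe(); R0=R(s['tcp_rot']); p=s['ee_pos']
for a in (1.5,3,4.5,6,7.5,8,12,24):
    Q=Ro.from_euler('z',-np.radians(a)).as_matrix(); pn=PIV+Q@(p-PIV)
    print(a,(R0.T@(pn-p)).round(4).tolist(),np.degrees(Ro.from_matrix(R0.T@Q@R0).as_rotvec()).round(2).tolist())
E
python3 nxt.py g|tail -1
```

```text
1.5 [0.0001, -0.0035, -0.0001] [0.9, 0.0, 1.2]
3 [0.0002, -0.0069, -0.0002] [1.8, 0.0, 2.4]
4.5 [0.0005, -0.0104, -0.0003] [2.7, 0.0, 3.6]
6 [0.0007, -0.0138, -0.0006] [3.6, 0.0, 4.8]
7.5 [0.0011, -0.0172, -0.0008] [4.5, 0.0, 6.0]
8 [0.0013, -0.0184, -0.0009] [4.8, 0.0, 6.4]
12 [0.0026, -0.0275, -0.002] [7.2, 0.0, 9.6]
24 [0.0098, -0.0536, -0.0073] [14.39, 0.01, 19.21]
sim margin 0.284 reached 3 of 3 [-0.81 -0.21  0.57  2.14  0.57  0.64  0.79]
```

arm_command --steps '[{"delta_pos": [0.0001,-0.0035,-0.0001],"angular": [0.9,0,1.2]},{"delta_pos": [0.0002,-0.0069,-0.0002],"angular": [1.8,0,2.4]},{"delta_pos": [0.0005,-0.0104,-0.0003],"angular": [2.7,0,3.6]},{"delta_pos": [0.0007,-0.0138,-0.0006],"angular": [3.6,0,4.8]},{"delta_pos": [0.0011,-0.0172,-0.0008],"angular": [4.5,0,6]}]'

```text
t: 11.5
ee_pos: [0.6596, 0.0098, 0.1785]
tcp_rot: [-3.142, 0.643, -3.058]
force: [-3.5, 0.6, -9.0]
grip_width: -0.0
finger_force: 4.2
```

arm_command --steps '[{"delta_pos": [0.0001,-0.0035,-0.0001],"angular": [0.9,0,1.2]},{"delta_pos": [0.0002,-0.0069,-0.0002],"angular": [1.8,0,2.4]},{"delta_pos": [0.0005,-0.0104,-0.0003],"angular": [2.7,0,3.6]},{"delta_pos": [0.0007,-0.0138,-0.0006],"angular": [3.6,0,4.8]},{"delta_pos": [0.0011,-0.0172,-0.0008],"angular": [4.5,0,6]}]'

```text
t: 11.92
ee_pos: [0.6599, -0.0073, 0.1788]
tcp_rot: [3.141, 0.644, 3.095]
force: [-2.5, 1.0, -9.5]
grip_width: -0.0002
finger_force: 3.9
```

```bash
cat > arm.py <<'E'
from h import *
def lens():
    c=optics.get_calibration('top'); im,d=optics.snapshot('top'); P=cloud(c,d)
    m=((im.max(2)<70)&(P[...,2]>0.06)&(P[...,2]<0.12)&(P[...,0]>.7)&(P[...,0]<.86)&(np.abs(P[...,1])<.2)).astype(np.uint8)
    k=max(cv2.findContours(m,cv2.RETR_EXTERNAL,cv2.CHAIN_APPROX_NONE)[0],key=cv2.contourArea)
    e=cv2.fitEllipse(cv2.convexHull(k)); p=ray(c,e[0],.093); d=p-PIV
    print('lens',p.round(4),'r',np.hypot(d[0],d[1]).round(4),'swing deg',np.degrees(np.arctan2(d[1],d[0])-A0).round(2),e[1])
    return im
def tool():
    s=manip.observe(); d=s['ee_pos']-PIV; print('t',round(s['t'],2),'tool az-A0 deg',np.degrees(np.arctan2(d[1],d[0])-A0).round(2),'yaw',np.degrees(s['tcp_rot'][2]+np.pi-A0).round(2),'r',np.hypot(d[0],d[1]).round(4),'z',d[2].round(4),'F',s['force'].round(1),'q',s['joint_pos'].round(2))
if __name__=="__main__": tool(); lens()
E
python3 arm.py
```

```text
t 11.92 tool az-A0 deg -15.28 yaw 345.17 r 0.1326 z 0.1788 F [-2.5  1.  -9.5] q [-0.69  0.08  0.61  2.06  0.1   0.37  1.35]
lens [ 0.7858 -0.0111  0.093 ] r 0.2585 swing deg -14.6 (40.5416145324707, 41.8021240234375)
```

arm_command --steps '[{"delta_pos": [0.0001,-0.0035,-0.0001],"angular": [0.9,0,1.2]},{"delta_pos": [0.0002,-0.0069,-0.0002],"angular": [1.8,0,2.4]},{"delta_pos": [0.0005,-0.0104,-0.0003],"angular": [2.7,0,3.6]},{"delta_pos": [0.0007,-0.0138,-0.0006],"angular": [3.6,0,4.8]},{"delta_pos": [0.0011,-0.0172,-0.0008],"angular": [4.5,0,6]}]'

```text
t: 12.38
ee_pos: [0.658, -0.0243, 0.179]
tcp_rot: [3.141, 0.645, 2.964]
force: [-3.1, 1.5, -8.9]
grip_width: -0.0001
finger_force: 4.0
```

arm_command --steps '[{"delta_pos": [0,-0.0017,-0.0001],"angular": [0.45,0,0.6]},{"delta_pos": [0.0001,-0.0035,-0.0001],"angular": [0.9,0,1.2]},{"delta_pos": [0.0001,-0.0035,-0.0001],"angular": [0.9,0,1.2]},{"delta_pos": [0.0001,-0.0035,-0.0001],"angular": [0.9,0,1.2]},{"delta_pos": [0.0001,-0.0035,-0.0001],"angular": [0.9,0,1.2]}]'

```text
t: 12.8
ee_pos: [0.6572, -0.0279, 0.1789]
tcp_rot: [3.141, 0.645, 2.939]
force: [-3.8, 1.5, -9.9]
grip_width: -0.0002
finger_force: 4.4
```

```bash
python3 arm.py; python3 arm.py
```

```text
t 12.8 tool az-A0 deg -24.29 yaw 336.26 r 0.1327 z 0.1789 F [-3.8  1.5 -9.9] q [-0.77  0.09  0.68  2.06  0.33  0.41  0.99]
lens [ 0.7812 -0.0514  0.093 ] r 0.2588 swing deg -23.58 (40.79739761352539, 42.025421142578125)
t 12.85 tool az-A0 deg -24.35 yaw 336.24 r 0.1327 z 0.1789 F [-4.6  1.4 -9.3] q [-0.77  0.09  0.68  2.06  0.33  0.41  0.99]
lens [ 0.7812 -0.0516  0.093 ] r 0.2589 swing deg -23.62 (40.82081604003906, 41.886226654052734)
```

arm_command --steps '[{"delta_pos": [0,-0.0009,0],"angular": [0.24,0,0.32]},{"delta_pos": [0.0012,-0.0009,0.0016],"angular": [0.24,0,0.32]},{"delta_pos": [0.0024,-0.0009,0.0032],"angular": [0.24,0,0.32]},{"delta_pos": [0.0036,-0.0009,0.0048],"angular": [0.24,0,0.32]},{"delta_pos": [0.0036,-0.0009,0.0048],"angular": [0.24,0,0.32]}]'

```text
t: 13.32
ee_pos: [0.657, -0.0294, 0.1727]
tcp_rot: [-3.141, 0.645, 2.931]
force: [-4.9, 0.9, -7.6]
grip_width: 0.0001
finger_force: 4.6
```

arm_command --steps '[{"delta_pos": [0.0012,0,0.0016],"angular": [0,0,0]},{"delta_pos": [0.0024,0,0.0032],"angular": [0,0,0]},{"delta_pos": [0.0036,0,0.0048],"angular": [0,0,0]},{"delta_pos": [0.0042,0,0.0056],"angular": [0,0,0]},{"delta_pos": [0.0042,0,0.0056],"angular": [0,0,0]}]'

```text
t: 13.73
ee_pos: [0.6571, -0.0294, 0.1659]
tcp_rot: [-3.142, 0.645, 2.931]
force: [-6.1, 2.0, -6.3]
grip_width: 0.0004
finger_force: 4.8
```

```bash
python3 arm.py
```

```text
t 13.73 tool az-A0 deg -24.92 yaw 335.8 r 0.1329 z 0.1659 F [-6.1  2.  -6.3] q [-0.77  0.11  0.68  2.07  0.33  0.38  0.98]
lens [ 0.7802 -0.054   0.093 ] r 0.2584 swing deg -24.2 (41.51408386230469, 41.606178283691406)
```

The finger still carries the spring load at about 7 mm of lift, so the pin is already in the hole. I'll lower it fully.

arm_command --steps '[{"delta_pos": [0.0012,0,0.0016],"angular": [0,0,0]},{"delta_pos": [0.0024,0,0.0032],"angular": [0,0,0]},{"delta_pos": [0.0036,0,0.0048],"angular": [0,0,0]},{"delta_pos": [0.0048,0,0.0064],"angular": [0,0,0]},{"delta_pos": [0.0048,0,0.0064],"angular": [0,0,0]}]'

```text
t: 14.2
ee_pos: [0.6581, -0.0294, 0.1591]
tcp_rot: [3.14, 0.647, 2.931]
force: [-5.6, 1.6, -3.4]
grip_width: 0.0002
finger_force: 3.5
```

arm_command --steps '[{"delta_pos": [0.0012,0,0.0016],"angular": [0,0,0]},{"delta_pos": [0.0024,0,0.0032],"angular": [0,0,0]},{"delta_pos": [0.0036,0,0.0048],"angular": [0,0,0]},{"delta_pos": [0.0054,0,0.0072],"angular": [0,0,0]},{"delta_pos": [0.0054,0,0.0072],"angular": [0,0,0]}]'

```text
t: 14.62
ee_pos: [0.6578, -0.0293, 0.1494]
tcp_rot: [3.141, 0.646, 2.931]
force: [-0.9, 0.0, 0.0]
grip_width: 0.0001
finger_force: 0.0
```

```bash
python3 - <<'E'
from arm import *
tool(); lens()
u,v=frame(np.radians(-24)); C=PIV+.13*u+[0,0,.155]
for n in('top','side'):
    c=optics.get_calibration(n); d=optics.snapshot(n)[1]; P=cloud(c,d); w=(P-C)@np.stack([u,v,[0,0,1]],1)
    m=(np.abs(w[...,0])<.012)&(np.abs(w[...,1])<.045)&(np.abs(w[...,1])>.022)&(w[...,2]>-.03)&(w[...,2]<.06)
    print(n,m.sum(),(np.percentile(w[m],[2,50,98],axis=0)*1000).round(1).tolist())
E
python3 nxt.py i
```

```text
t 14.62 tool az-A0 deg -24.79 yaw 335.81 r 0.1336 z 0.1494 F [-0.9  0.   0. ] q [-0.76  0.14  0.68  2.09  0.32  0.34  0.98]
lens [ 0.7802 -0.054   0.093 ] r 0.2584 swing deg -24.2 (41.52437973022461, 41.6159782409668)
top 48 [[-11.5, -32.9, -18.8], [-0.7, -23.1, 15.5], [2.5, 30.9, 36.5]]
side 57 [[-2.4, -37.5, -18.4], [0.1, -31.6, 10.5], [3.9, -22.9, 27.4]]
t 14.77 q [-0.76  0.14  0.68  2.09  0.32  0.34  0.98] F [0.2 0.3 0.2] n 4.0 full [-0.0007  0.0018 -0.1145] [-0.1  -0.   -0.15]
[-0.0, 0.0, -0.029] [-0.0, -0.0, -0.0]
[-0.0, 0.001, -0.057] [-0.0, -0.0, -0.1]
[-0.001, 0.001, -0.086] [-0.1, -0.0, -0.1]
[-0.001, 0.002, -0.115] [-0.1, -0.0, -0.1]
[-0.001, 0.002, -0.115] [-0.1, -0.0, -0.1]
sim margin 0.281 reached 1 of 1 [-0.86 -0.22  0.62  2.14  0.59  0.64  0.77]
```

arm_command --steps '[{"delta_pos": [0.0008,0.001,-0.005],"angular": [0,0,0]},{"delta_pos": [0.0008,0.001,-0.015],"angular": [0,0,0]},{"delta_pos": [0.0008,0.001,-0.025],"angular": [0,0,0]},{"delta_pos": [0.0008,0.001,-0.035],"angular": [0,0,0]},{"delta_pos": [0.0008,0.001,-0.045],"angular": [0,0,0]}]'

```text
t: 15.18
ee_pos: [0.6301, -0.0225, 0.1852]
tcp_rot: [3.141, 0.645, 2.931]
force: [-0.0, -0.4, 0.2]
grip_width: 0.0001
finger_force: 0.0
```

arm_command --steps '[{"delta_pos": [0,0,-0.015],"angular": [0,0,0]},{"delta_pos": [0,0,-0.035],"angular": [0,0,0]},{"delta_pos": [0,0,-0.055],"angular": [0,0,0]},{"delta_pos": [0,0,-0.07],"angular": [0,0,0]},{"delta_pos": [0,0,-0.07],"angular": [0,0,0]}]'

```text
t: 15.6
ee_pos: [0.5893, -0.0132, 0.2435]
tcp_rot: [3.137, 0.648, 2.929]
force: [1.0, -0.5, 0.7]
grip_width: 0.0
finger_force: 0.0
```

arm_command --steps '[{"delta_pos": [0,0,0],"angular": [0,0,0]},{"delta_pos": [0,0,0],"angular": [0,0,0]},{"delta_pos": [0,0,0],"angular": [0,0,0]}]'

```text
t: 15.85
ee_pos: [0.5892, -0.014, 0.2396]
tcp_rot: [-3.141, 0.644, 2.931]
force: [0.3, -0.3, -0.0]
grip_width: 0.0001
finger_force: 0.0
```

Run:
```python
from arm import *
tool(); im=lens()
u,v=frame(np.radians(-24)); C=PIV+.13*u+[0,0,.155]; t=[]
for n in('top','side'):
    c=optics.get_calibration(n); im,d=optics.snapshot(n); P=cloud(c,d); w=(P-C)@np.stack([u,v,[0,0,1]],1)
    m=(np.abs(w[...,0])<.012)&(np.abs(w[...,1])<.045)&(np.abs(w[...,1])>.022)&(w[...,2]>-.03)&(w[...,2]<.06)
    print(n,m.sum(),(np.percentile(w[m],[2,50,98],axis=0)*1000).round(1).tolist())
    im=np.ascontiguousarray(im[:,:,::-1]); im=cv2.resize(im,None,fx=3,fy=3,interpolation=cv2.INTER_CUBIC)
    for a in np.linspace(0,2*np.pi,24,endpoint=False):
        q=proj(c,C+.031*(np.cos(a)*v+np.sin(a)*np.array([0,0,1]))); cv2.circle(im,tuple(int(k) for k in (q+.5)*3),1,(0,0,255),-1)
    t.append(im[240:840,480:880] if n=='top' else im[330:930,690:1090])
cv2.imwrite("pics/fin.png",np.hstack(t))
```

```text
t 15.85 tool az-A0 deg -24.97 yaw 335.82 r 0.0632 z 0.2396 F [ 0.3 -0.3 -0. ] q [-0.85 -0.21  0.61  2.14  0.63  0.66  0.74]
lens [ 0.7802 -0.054   0.093 ] r 0.2584 swing deg -24.19 (41.51039505004883, 41.60075378417969)
top 47 [[-2.6, -32.8, -17.6], [-0.6, -23.1, 9.2], [2.4, 30.8, 26.2]]
side 85 [[-2.4, -36.8, -20.0], [0.0, -27.7, 6.4], [4.5, 27.9, 26.9]]
```

View pics/fin.png

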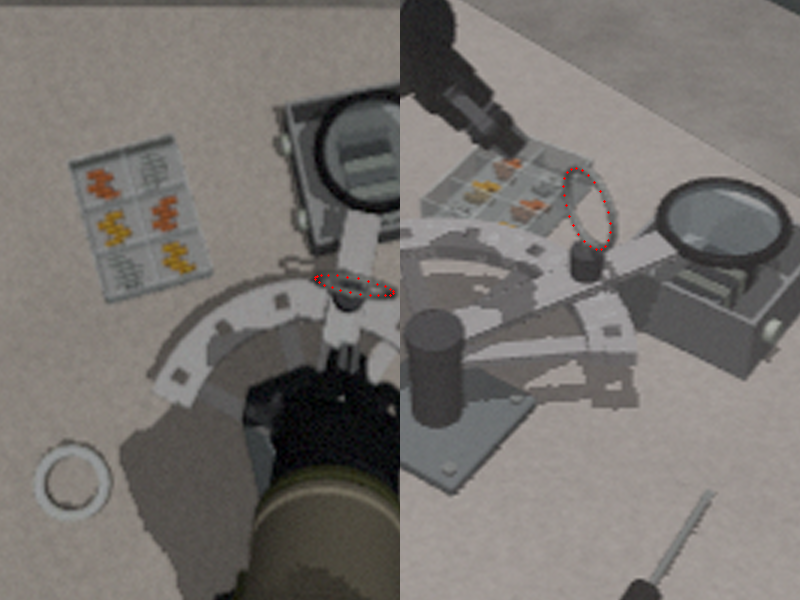

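The final views show the lens over the grey box, with the ring matching its predicted home height (top-view percentiles −17.6 to 26.2 mm, against −15.8 to 26.1 at the start). The finger is clear of the ring, and the tray, tape and screwdriver look unmoved. Handing in.

```bash
python3 -c "
from workcell import manip
print(manip.job_done())"
```

```text
the job is handed in; nothing more can be done
None
```

The magnifier is one hole over, with the lens above the grey box, the pin home in the hole (arm measured at −24.2°) and the finger out of the ring; the job was handed in at about 16 s, and no verdict came back.

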